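# Put the amber bottle back and padlock the controlled-drugs box

### The job

Put the amber medicine bottle that was left out on the worktop back into the free place at the front of the white controlled-drugs box, standing upright on the box's floor; keep it upright on the way and do not drop it. Then pull the blue folding lid shut by its black ball knob until both panels lie flat, swing the padlock's shackle in over the hole in the lid and press it straight down through the lid into the brass lock until it clicks and stays down. Leave the white bottle, the pot of cotton balls and the roll of tape where they stand.

Things in the scene. Friction and masses are not known exactly. Their poses are not given: they have to be found in the camera images.
- drug_box: White steel box, fixed, 300 (x) x 330 (y) x 104 mm high, walls 4 mm. Origin: centre of its underside; x away from the robot, y left, z up. Front wall at x = -150; a pocket in it (y -135 to -45, 48 deep) holds the padlock. Side tracks rise to 121. Fixed jars, bottles and a carton (under 90 tall) fill it but for the free place, which is clear over x -146 to -52, y -41 to 112 mm.
- box_bay (a point): Centre of the free place for the amber bottle, on the box's floor, at (-100, 37, 6) mm in the box's frame; axes as the box's.
- amber_center (a point): Amber medicine bottle with white screw cap, loose, upright on the worktop: round, body 43 mm across (shoulder narrows above 65 mm), cap 32 mm across from 76 mm up, 90 mm tall in all, 0.08 to 0.15 kg. The point is on its axis, half-way up (45 mm above its underside).
- lid (a joint): Fold angle a of the blue bifold lid, rad: 0 = shut and flat, grows as it folds up; starts 1.13 to 1.33. Two 145 mm panels: the rear one is hinged to the box at box x = 140, z = 108 mm; the front one, hinged to it, has its leading edge in the tracks at x = 140 - 290 cos a (a tent of slope a). Stiff hinges hold it (2 N at the knob moves it); below about 0.4 rad it sinks shut by itself in some 2 s.
- lid_knob (a point): Centre of the black ball knob, 28 mm across, on a 10 mm stem square on the front lid panel. In the box's frame: x = 140 - 260 cos a - 47 sin a, y = 20, z = 108 + 30 sin a + 47 cos a mm for lid angle a. Hold it from any side; it turns in the grip as the panel tilts. Axes are the front panel's (z along the stem).
- lid_hole (a point): Centre of the round hole (14 mm) in the front lid panel, on its upper face (panel 5 mm thick), 24 mm behind the leading edge. With the lid shut it lies right over the lock's socket.
- shackle (a joint): Swing of the padlock shackle about its upright heel leg, rad: 0 = in line, its free leg (toe) over the hole and socket, against a stop; grows as it swings out to the front (toward the robot, clockwise from above); starts between 0.9 and 1.75; light friction (about 1 N at the toe), stays where it is left.
- shackle_press (a joint): How far the shackle is pressed down, m: 0 = fully up (a spring holds it up); about 2 N at first, a bump of 6 to 8 N near 0.016 where the pawl gives way, then 4 N; the hidden pawl catches at 0.026 (hard stop at 0.0275). Let go before that, it springs up again.
- shackle_top (a point): Middle of the top of the shackle's arch. Shackle: U of 8 mm round steel bar, legs 28 mm apart; heel leg (left, +y) stays upright at box frame (-126, -76) mm; fully up, the top of the arch is 158 mm above the box's underside, locked 132 mm. The point's y axis points from toe to heel.
- shackle_toe (a point): Lower end of the shackle's free leg (toe), on the leg's axis; fully up it is 115 mm above the box's underside, 2.5 mm over the shut lid.
- padlock_socket (a point): Mouth of the toe's socket in the top of the brass lock body (52 x 26 x 47 mm), box frame (-126, -104, 103) mm; the lock is fixed in the pocket.
- bridge: White shelf board on four posts over the back of the box, fixed. Origin on the worktop under the board's centre, axes as the box's. Board 260 (x) x 490 (y) x 18 mm, underside at 360 mm; posts 18 mm across at x = +-100, y = +-222 mm; medicine stands on it, up to 510 mm. Its front edge overhangs the knob while the lid is folded, so reach the knob with the tool tilted back toward the robot.
- white_bottle_center (a point): Bystander: white bottle, 42 mm across, 104 mm tall, loose; point on its axis half-way up.
- cotton_pot_center (a point): Bystander: clear pot with cotton balls, 72 mm across at the rim, 78 mm tall, loose; point on its axis half-way up.
- tape_roll_center (a point): Bystander: green and white roll of tape on end, 60 mm across, 73 mm tall, loose; point on its axis half-way up.
Not all that is in view belongs to the job. What is shaped like the part that bears amber_center but pink or red is not meant.

How it is judged:
By the outcome, as a careful person would: the job done as asked, in the order asked, and still so for the second after the job is handed in, with the robot touching nothing.
It also fails if it takes over 67 s, if anything falls off the work surface, if the arm or the gripper's body presses on something with over 40 N, if the wrist force passes 120 N, or if a joint passes its speed limit or range.

### The arm

A 6-joint arm with a two-finger parallel gripper is mounted at the origin on a cart in front of the work surface, level with it; the furniture and walls round the work are solid. World frame = base frame: x ahead of the robot, y to its left, z up, the work surface at z = 0. Lengths are in m, angles in rad, forces in N, time in s.
With the tool pointing down it reaches from about 0.35 to 0.775 m from the base axis. Payload 5.5 kg.
Tool frame: the origin (TCP) lies on the centre line of the jaws, within the pads' length; the fingertips stand 11 mm ahead of it and the grasp point (between the pads) lies 8 mm behind it (env.nose_length is the distance from the TCP to the fingertips, in m); x points along the fingers, z is the direction in which the jaws open and shut, and the axes are right-handed (so a half turn about x gives the same grasp; the last joint's range is limited). The gripper opens to 85 mm and grips with 20 to 120 N. Pads are 22 mm wide; open, the fingers measure 114 mm over their backs; the gripper's body (76 mm by 85 mm) begins 54 mm behind the grasp point. The pads swing forward as they close: fully open they stand 13 mm farther back than shut.
Start: joints at [-1.325, 0.313, 0.046, 1.304, 0, 1.431], TCP at [0.216, -0.533, 0.242] pointing down, gripper open.
Joint ranges: [-2.76, 2.76], [-0.86, 1.69], [-1.03, 1.26], [-2.2, 2.34], [-1.47, 1.5], [-3.14, 3.14]. Speed limits (rad/s): [2.57, 2.57, 3.14, 3.14, 3.14, 3.14].

### API

Orientations are given as a unit quaternion [w, x, y, z].
In Python, from workcell import env gives the robot as it stands. The module is installed in compiled form; this text tells all that it offers.
- The arm moves only by the tool step_arm, never from a script. Its argument "moves" is a list that holds one entry, the list of rows, each a list of 7 numbers: the turn, a rotation vector about the tool's x, y, z in rad, then the shift along the tool's x, y, z in m, then the opening, from 0 (shut) to 1 (fully open). In form: [[[rx, ry, rz, tx, ty, tz, grip], ...]]. A call has 1 to 12 rows; each row is the pose to reach, as a shift and turn from the pose measured when the call began, along the tool's axes at that moment; what a row does not reach only later rows make up. A row lasts 1/10 s, in which the tool goes at most 50 mm and 8.59 degrees, less where a joint would pass 70% of its speed; a pose out of reach is approached as far as the arm can. A call with a gripper value outside its range is refused whole. The fingers move at their own pace and stop on an object; "force" is the grip in N (left out, the last holds). Time passes only in rows, so rows that repeat a pose let the fingers close. It gives the time, the measured TCP pose, the force and the opening at its end, in the units of the state.
- env.get_state(): the state, without advancing time (a new reading comes with each control period).
- env.read_camera(name): name is "scene" or "top" or "wrist"; returns (picture, depth): 480x640x3 uint8, red, green, blue; 480x640 float32, m along the optical axis (not along the pixel's ray), 0 where there is no reading.
- env.get_calibration(name): a dict with "mtx" (3x3 intrinsics, pixels), "camera_from_world" (4x4, takes a point from world to camera coordinates); the wrist camera has in their place "T_tool_cam" (4x4, takes a point from camera to tool coordinates, whose origin is the TCP and whose axes are the tool frame's). Camera axes: x right, y down, z forward; pixel columns grow to the right and rows downward; lengths in m; the calibration is good to about 2 mm. The wrist camera is an equidistant fisheye: a pixel r from the principal point sees the ray r / f radians off the axis. A picture is of the moment at which its call begins: read the wrist's pose just before it. get_calibration takes no time and is no camera call.
- env.hand_in(): hands the job in, once; it reports no verdict.
Trained networks look in the newest picture that a camera, given by its name, has taken for a name from the list of things; names that differ only in an ending like _2 or _b are one class to them, and where a whole thing is asked for, a point or a joint stands for the part that bears it (a point fixed in the world has none). Each returns a list of dicts, best first, with "confidence" (0 to 1); they miss things now and then, are a little off and sometimes report something else, mostly with a low value. They report only what shows in the picture. A call takes as long as a camera call. They do not tell look-alikes from the thing itself.
- env.boxes_of(camera, thing): "uv" ([column, row] in pixels, amid what is visible of it).
- env.silhouettes(camera, thing): "mask" (480x640 bool, what is visible of it) and "uv" ([column, row] in pixels, amid what is visible of it).
The state is a dict: "clock": time; "joint_pos": joint angles; "qvel": joint speeds; "tau": joint torques, N m; "tcp_pos": TCP position; "orientation": TCP orientation; "wrist_force": force on the tool from outside, world axes, zero at the start; "ft_torque": the same for the moment, N m; "finger_gap": finger opening in m.
Only numpy, scipy, OpenCV 4.12 (cv2) and the standard library are available. Lean on these libraries where they do the work, as an engineer would, in place of code of your own. Each camera call takes 0.05 s, during which the arm holds its last target.

## Working session

There is one attempt and no reset: what is moved stays moved. The work goes in short steps, Python scripts to look and compute and a tool call to move; the robot and the scene stay as the last step left them, time stands still between calls to the robot, and variables do not carry over. Pictures are saved under pics/ and viewed, and the job is handed in when it is done.

Besides the shell and the picture viewer there is one more tool, called after "Request:" by a JSON object that holds its "method" and its "body". step_arm: Moves the arm, as the interface text tells. Its arguments: {"type":"object","properties":{"moves":{"type":"array","items":{"type":"array","items":{"type":"array","items":{"type":"number"}}}},"force":{"type":"number"}},"required":["moves"]}

```bash
mkdir -p pics; cat > h.py <<'E'
import numpy as np, cv2
from scipy.spatial.transform import Rotation as R
from workcell import env
def Rq(q): return R.from_quat([q[1],q[2],q[3],q[0]])
def save(n,im): cv2.imwrite('pics/'+n+'.png',cv2.cvtColor(im,cv2.COLOR_RGB2BGR))
def w2p(name,P):
    c=env.get_calibration(name);P=np.atleast_2d(P)
    q=(np.c_[P,np.ones(len(P))]@np.array(c['camera_from_world']).T)[:,:3]
    u=q@np.array(c['mtx']).T
    return u[:,:2]/u[:,2:]
def p2w(name,uv,d):
    c=env.get_calibration(name);K=np.array(c['mtx']);T=np.linalg.inv(np.array(c['camera_from_world']))
    uv=np.atleast_2d(uv).astype(float);d=np.atleast_1d(d)
    r=np.c_[uv,np.ones(len(uv))]@np.linalg.inv(K).T*d[:,None]
    return r@T[:3,:3].T+T[:3,3]
def cloud(name,mask,depth):
    v,u=np.nonzero(mask&(depth>0)); return p2w(name,np.c_[u,v],depth[v,u])
def rel(s,Rt,p):
    """from state to target Rot, pos -> row"""
    R0=Rq(s['orientation']); t=R0.inv().apply(np.array(p)-s['tcp_pos']); r=(R0.inv()*Rt).as_rotvec()
    return np.r_[r,t]
E
python3 - <<'E'
from h import *
s=env.get_state();print({k:np.round(v,3) for k,v in s.items()}, env.nose_length)
for n in ['scene','top']:
    im,d=env.read_camera(n);save(n+'0',im);np.save(n+'0_d.npy',d);np.save(n+'0.npy',im)
    c=env.get_calibration(n);print(n,np.round(c['mtx'],1).tolist(),np.round(c['camera_from_world'],3).tolist())
print(np.round(env.get_calibration('wrist')['T_tool_cam'],3),env.get_calibration('wrist')['mtx'])
E
```

```text
{'clock': np.float64(0.0), 'joint_pos': array([-1.325,  0.314,  0.045,  1.304, -0.   ,  1.431]), 'qvel': array([ 0.001, -0.   ,  0.   , -0.001, -0.002, -0.001]), 'tau': array([ 1.0000e-03, -4.8062e+01,  2.9854e+01,  1.9000e-02, -0.0000e+00,
       -0.0000e+00]), 'tcp_pos': array([ 0.216, -0.532,  0.241]), 'orientation': array([ 0.586,  0.395,  0.587, -0.394]), 'wrist_force': array([-0.159, -0.615,  0.475]), 'ft_torque': array([0.021, 0.014, 0.036]), 'finger_gap': np.float64(0.085)} 0.011
scene [[530.0, 0.0, 318.8], [0.0, 530.0, 234.3], [0.0, 0.0, 1.0]] [[0.845, -0.534, 0.004, -0.518], [-0.335, -0.537, -0.774, 0.268], [0.416, 0.653, -0.633, 1.297], [0.0, 0.0, 0.0, 1.0]]
top [[617.3, 0.0, 318.5], [0.0, 617.3, 236.8], [0.0, 0.0, 1.0]] [[0.037, -0.999, 0.002, -0.065], [-0.966, -0.036, -0.256, 0.61], [0.256, 0.008, -0.967, 1.547], [0.0, 0.0, 0.0, 1.0]]
[[-0.001 -0.322  0.947 -0.131]
 [-0.001 -0.947 -0.322  0.084]
 [ 1.    -0.001  0.001 -0.   ]
 [ 0.     0.     0.     1.   ]] [[371.64829954   0.         321.53313019]
 [  0.         371.64829954 242.1150824 ]
 [  0.           0.           1.        ]]
```

View pics/scene0.png

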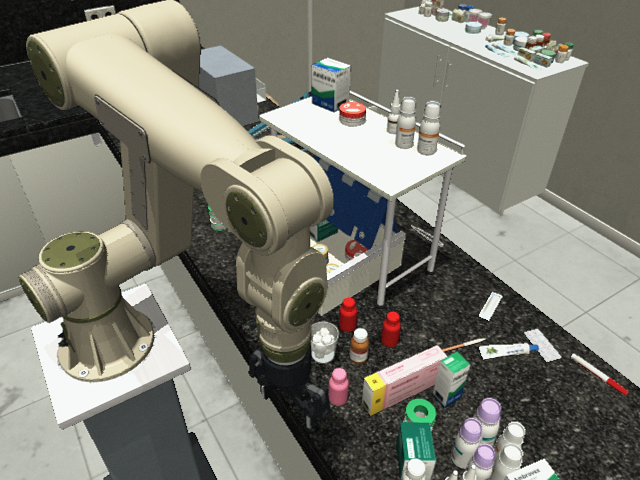

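View pics/top0.png

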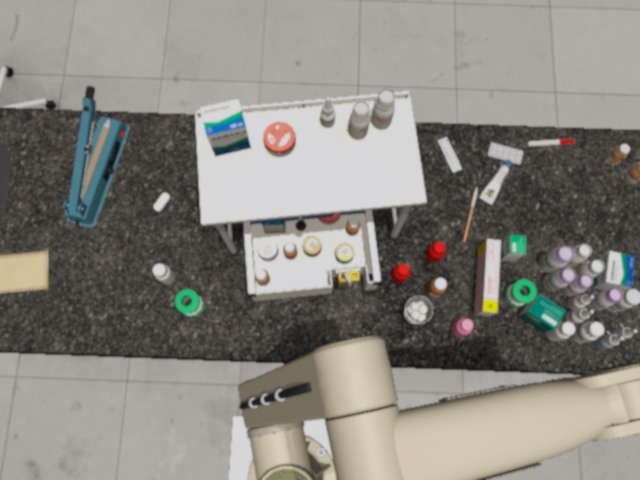

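The scene shows the amber bottle with a white cap at scene (360,345) / top (437,287). Possible confusions are the red bottles at (348,315) and (392,328), the pink one at (339,386), and far amber ones at top (620,152). Next I'll measure the box and the bottle.

```bash
python3 - <<'E'
from h import *
im=np.load('top0.npy');d=np.load('top0_d.npy')
for cam in ['top','scene']:
  dd=np.load(cam+'0_d.npy')
  for t in ['amber_center','lid_knob','drug_box','shackle','bridge','white_bottle_center','cotton_pot_center','tape_roll_center','lid_hole','padlock_socket','shackle_top','shackle_toe']:
    try:r=env.boxes_of(cam,t)
    except Exception as e: print(t,e);continue
    for o in r[:3]:
        u,v=np.round(o['uv']).astype(int); z=dd[min(v,479),min(u,639)]
        print(cam,t,round(o['confidence'],2),np.round(o['uv'],1),np.round(p2w(cam,o['uv'],z),3))
c=im[190:340,230:480];save('top0crop',cv2.resize(c,None,fx=3.2,fy=3.2,interpolation=cv2.INTER_CUBIC))
s=np.load('scene0.npy')[200:440,290:450];save('scene0crop',cv2.resize(s,None,fx=2.5,fy=2.5,interpolation=cv2.INTER_CUBIC))
print(env.get_state()['clock'])
E
```

```text
top amber_center 0.86 [460.9 328.1] [[ 0.387 -0.413  0.077]]
top amber_center 0.78 [439.1 289.1] [[ 0.484 -0.357  0.083]]
top amber_center 0.76 [434.5 253.9] [[ 0.581 -0.349  0.067]]
top lid_knob 0.73 [301.3 224.4] [[0.619 0.001 0.168]]
top drug_box 0.57 [308.6 253.9] [[ 0.576 -0.017  0.035]]
top shackle 0.39 [344.9 276.1] [[ 0.495 -0.112  0.155]]
top bridge 0.63 [307.6 159.2] [[ 0.708 -0.014  0.382]]
top bridge 0.36 [309.9 255.4] [[ 0.572 -0.021  0.033]]
top white_bottle_center 0.65 [421.4 310. ] [[ 0.43  -0.313  0.076]]
top white_bottle_center 0.57 [163.1 273.3] [[0.496 0.352 0.097]]
top cotton_pot_center 0.85 [417.2 309. ] [[ 0.433 -0.304  0.066]]
top cotton_pot_center 0.31 [187.  301.4] [[0.439 0.303 0.01 ]]
top tape_roll_center 0.93 [187.2 300.6] [[0.441 0.303 0.011]]
top lid_hole 0.85 [302.  219.7] [[0.633 0.    0.164]]
top lid_hole 0.25 [419.1 311.6] [[ 0.426 -0.308  0.07 ]]
top padlock_socket 0.82 [344.5 274.8] [[ 0.499 -0.111  0.151]]
top shackle_top 0.4 [345.8 277.5] [[ 0.492 -0.114  0.153]]
scene amber_center 0.85 [348.6 317.9] [[ 0.519 -0.285  0.055]]
scene amber_center 0.83 [339.5 390. ] [[-0.012 -0.981  1.03 ]]
scene amber_center 0.62 [358.7 347.4] [[ 0.482 -0.378  0.066]]
scene lid_knob 0.68 [351.5 208.8] [[ 0.68  -0.059  0.181]]
scene drug_box 0.61 [351.4 238.9] [[0.732 0.003 0.009]]
scene shackle 0.64 [373.9 139.7] [[ 0.729 -0.07   0.381]]
scene bridge 0.57 [377.7 139.6] [[ 0.739 -0.072  0.38 ]]
scene cotton_pot_center 0.74 [322.6 342.5] [[ 0.42  -0.322  0.066]]
scene cotton_pot_center 0.66 [355.8 207.9] [[ 0.686 -0.069  0.187]]
scene tape_roll_center 0.65 [211.9 222.8] [[0.4   0.278 0.025]]
scene lid_hole 0.6 [356.  209.2] [[ 0.685 -0.071  0.185]]
scene shackle_top 0.63 [354.4 206.3] [[ 0.685 -0.064  0.191]]
1.3
```

View pics/top0crop.png

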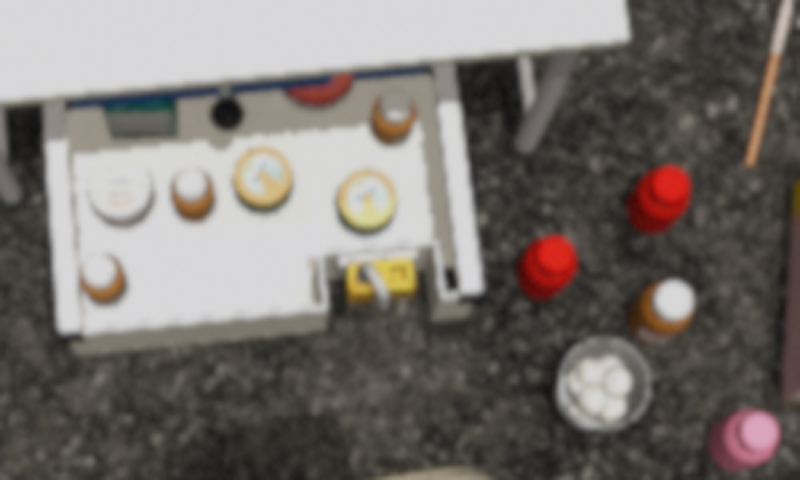

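View pics/scene0crop.png

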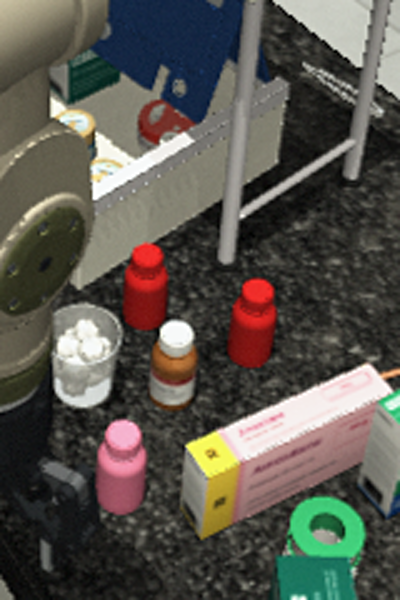

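```bash
python3 - <<'E'
from h import *
d=np.load('top0_d.npy');im=np.load('top0.npy')
v,u=np.mgrid[0:480,0:640];P=p2w('top',np.c_[u.ravel(),v.ravel()],d.ravel()).reshape(480,640,3)
np.save('P.npy',P)
# rasterize world 2mm: region x .35-.9, y -.5-.4 coloured by height
def ras(x0,x1,y0,y1,name,sc=1000,f=None):
    H=int((x1-x0)*sc);W=int((y1-y0)*sc);o=np.zeros((H,W,3),np.uint8)
    m=(P[...,0]>x0)&(P[...,0]<x1)&(P[...,1]>y0)&(P[...,1]<y1)&(d>0)
    q=P[m];z=np.clip(q[:,2]/0.2*255,0,255).astype(np.uint8)
    col=cv2.applyColorMap(z[:,None],cv2.COLORMAP_JET)[:,0]
    r=((x1-q[:,0])*sc).astype(int).clip(0,H-1);c=((y1-q[:,1])*sc).astype(int).clip(0,W-1)
    for k in np.argsort(q[:,2]): cv2.circle(o,(c[k],r[k]),1,col[k].tolist(),-1)
    cv2.imwrite('pics/'+name+'.png',o)
ras(.40,.75,-.25,.22,'ras1',1500)
m=(P[...,2]>.113)&(P[...,2]<.13)&(P[...,0]<.75)&(P[...,0]>.4)&(abs(P[...,1])<.3)
q=P[m];print(len(q))
for x in np.arange(.44,.66,.02):
    for sgn in (1,-1):
        w=q[(abs(q[:,0]-x)<.01)&(sgn*q[:,1]>.05)]
        if len(w): print(round(x,2),sgn,len(w),np.round([w[:,1].min(),w[:,1].max(),np.median(w[:,1]),np.median(w[:,2])],4))
m=(P[...,2]>.36)&(P[...,2]<.40)&(P[...,0]<1)&(P[...,0]>.4)&(abs(P[...,1])<.4)
q=P[m];print('bridge',q.min(0),q.max(0),len(q))
r=cv2.minAreaRect(q[:,:2].astype(np.float32));print(r)
E
```

```text
1242
0.44 1 23 [0.1109 0.1283 0.1204 0.1216]
0.46 1 54 [0.0769 0.1298 0.1214 0.1222]
0.48 1 52 [0.1147 0.1343 0.1238 0.1215]
0.48 -1 11 [-0.2013 -0.1211 -0.1894  0.1198]
0.5 1 54 [0.1188 0.135  0.1266 0.1219]
0.5 -1 61 [-0.2015 -0.1052 -0.1915  0.1218]
0.52 1 50 [0.1195 0.1392 0.1305 0.1221]
0.52 -1 53 [-0.1989 -0.1461 -0.1905  0.1222]
0.54 1 52 [0.1238 0.1406 0.1324 0.1219]
0.54 -1 49 [-0.1956 -0.1777 -0.1876  0.1211]
0.56 1 50 [0.1274 0.1441 0.1356 0.1221]
0.56 -1 53 [-0.1935 -0.1744 -0.1853  0.1214]
0.58 1 60 [0.1289 0.1966 0.1397 0.1208]
0.58 -1 49 [-0.1909 -0.1745 -0.1821  0.1216]
0.6 1 51 [0.1324 0.1491 0.1411 0.1223]
0.6 -1 50 [-0.1876 -0.1716 -0.1797  0.1218]
0.62 1 48 [0.1339 0.1508 0.143  0.1214]
0.62 -1 50 [-0.1849 -0.1687 -0.1764  0.1221]
0.64 1 84 [0.0511 0.1544 0.1014 0.118 ]
0.64 -1 61 [-0.2549 -0.1656 -0.1765  0.1213]
0.66 -1 91 [-0.1791 -0.0519 -0.1633  0.1205]
bridge [ 0.55256573 -0.27499155  0.36032358] [0.87712998 0.24416461 0.39999005] 20787
((0.7156595587730408, -0.015222102403640747), (0.26424261927604675, 0.4913927912712097), 7.862823486328125)
```

View pics/ras1.png

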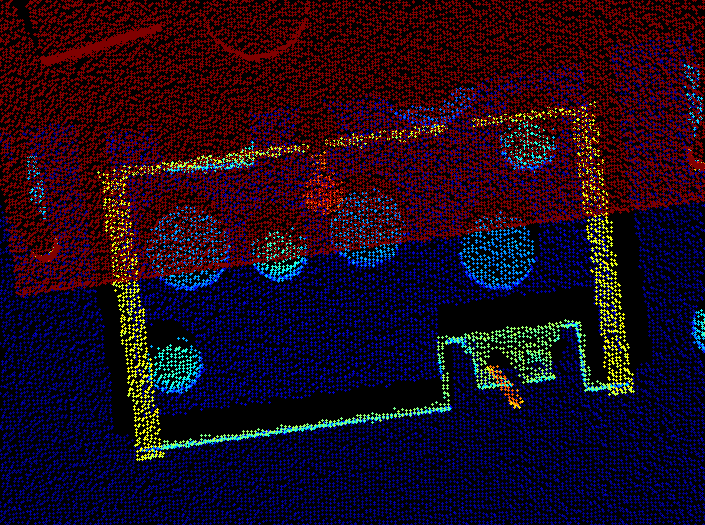

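```bash
python3 - <<'E'
from h import *
from scipy.optimize import least_squares
P=np.load('P.npy');d=np.load('top0_d.npy')
ok=(d>0)
def sel(z0,z1,x0,x1,y0,y1):
    m=ok&(P[...,2]>z0)&(P[...,2]<z1)&(P[...,0]>x0)&(P[...,0]<x1)&(P[...,1]>y0)&(P[...,1]<y1); return P[m]
L=sel(.115,.128,.45,.63,.105,.16); Rr=sel(.115,.128,.50,.63,-.205,-.16)
F=sel(.100,.108,.43,.50,-.08,.11)
print(len(L),len(Rr),len(F), np.median(F[:,2]))
def tr(p,q):
    c,s=np.cos(p[2]),np.sin(p[2]);dx=q[:,0]-p[0];dy=q[:,1]-p[1];return c*dx+s*dy,-s*dx+c*dy
def f(p):
    _,l=tr(p,L);_,r=tr(p,Rr);x,_=tr(p,F)
    return np.r_[l-p[3],r+p[3],x+.148]
r=least_squares(f,[.62,-.02,.135,.156],loss='soft_l1',f_scale=.003);print(r.x,np.degrees(r.x[2]))
p=r.x
for n,q in (('L',L),('R',Rr),('F',F)):
    x,y=tr(p,q);print(n,np.percentile(x,[2,50,98]).round(4),np.percentile(y,[2,50,98]).round(4))
# pocket walls and tracks extents
q=sel(.095,.130,.40,.60,-.25,.2);x,y=tr(p,q)
m=(abs(x+.12)<.015)&(abs(y+.04)<.02);print('pocketL y',np.median(y[m]), 'R',np.median(y[(abs(x+.13)<.01)&(abs(y+.135)<.012)]))
np.save('box.npy',p[:3])
# knob
K=sel(.13,.25,.55,.68,-.05,.05);K=K[K[:,2]<.2];xk,yk=tr(p,K);
print('knob',len(K),K.mean(0),K[:,2].max(),np.percentile(xk,[2,50,98]),np.percentile(yk,[2,50,98]))
np.save('K.npy',K)
# shackle
S=sel(.130,.175,.45,.55,-.15,-.07);xs,ys=tr(p,S);print('shackle',len(S),np.c_[xs,ys,S[:,2]][::6].round(4))
for n,(x0,x1,y0,y1) in dict(amber=(.44,.53,-.40,-.33)).items():
    q=sel(.03,.12,x0,x1,y0,y1);print(n,len(q),q[:,2].max()); c=q[q[:,2]>.085]; print(c.mean(0),c.min(0),c.max(0),len(c))
for nm,u,v in (('pot',417,310),('red1',401,272),('red2',437,250),('pink',463,327)):
    c0=P[v,u];q=sel(.06,.12,c0[0]-.05,c0[0]+.05,c0[1]-.045,c0[1]+.045);q=q[q[:,2]>q[:,2].max()-.012];print(nm,c0.round(3),q.mean(0).round(3),((q.min(0)+q.max(0))/2).round(3),len(q))
E
```

```text
432 321 114 0.1039701380119642
[ 0.62049853 -0.01598492  0.1423031   0.15836445] 8.153367267127596
L [-0.1449 -0.0605  0.0283] [0.1499 0.1583 0.1665]
R [-0.1417 -0.08   -0.0162] [-0.1665 -0.1583 -0.1503]
F [-0.1506 -0.1482 -0.1318] [-0.0436  0.0406  0.1404]
pocketL y -0.0435446231027591 R -0.13558719523143944
knob 111 [0.6228159  0.00412416 0.16056357] 0.1723762952702197 [-0.00892085  0.00314278  0.02854469] [0.00793149 0.0194201  0.03110689]
shackle 49 [[-0.1269 -0.0735  0.1523]
 [-0.1313 -0.0801  0.1583]
 [-0.1343 -0.0751  0.1508]
 [-0.1392 -0.0817  0.159 ]
 [-0.1428 -0.079   0.1532]
 [-0.1474 -0.0856  0.1606]
 [-0.1507 -0.0856  0.1515]
 [-0.153  -0.0906  0.1472]
 [-0.1558 -0.0883  0.1364]]
amber 292 0.10074535662634121
[ 0.49809883 -0.35818697  0.09020674] [ 0.48255535 -0.37467131  0.08501354] [ 0.51236517 -0.34200662  0.10074536] 105
pot [ 0.431 -0.304  0.063] [ 0.434 -0.307  0.077] [ 0.432 -0.305  0.08 ] 154
red1 [ 0.525 -0.259  0.086] [ 0.531 -0.263  0.092] [ 0.53  -0.264  0.095] 63
red2 [ 0.587 -0.353  0.086] [ 0.594 -0.357  0.092] [ 0.592 -0.357  0.095] 60
pink [ 0.388 -0.415  0.089] [ 0.395 -0.424  0.091] [ 0.395 -0.424  0.093] 85
```

```bash
cat >> h.py <<'E'
BOX=np.load('box.npy')
def b2w(p):
    c,s=np.cos(BOX[2]),np.sin(BOX[2]);p=np.atleast_2d(p)
    return np.c_[BOX[0]+c*p[:,0]-s*p[:,1],BOX[1]+s*p[:,0]+c*p[:,1],p[:,2]]
def w2b(q):
    c,s=np.cos(BOX[2]),np.sin(BOX[2]);q=np.atleast_2d(q);dx=q[:,0]-BOX[0];dy=q[:,1]-BOX[1]
    return np.c_[c*dx+s*dy,-s*dx+c*dy,q[:,2]]
def tool(az,t):
    a=np.radians(az);t=np.radians(t);h=np.array([np.cos(a),np.sin(a),0]);zh=np.array([0,0,1.])
    x=-np.cos(t)*zh+np.sin(t)*h; z=np.array([-np.sin(a),np.cos(a),0]); y=np.cross(z,x)
    return R.from_matrix(np.c_[x,y,z])
def go(az,t,p,flip=False,tcp=False):
    s=env.get_state();T=tool(az,t)
    if flip:T=T*R.from_rotvec([np.pi,0,0])
    x=T.apply([1,0,0]); P=np.array(p)+(0 if tcp else .008)*x
    r=rel(s,T,P);print('row',r.round(4).tolist(),'|rot|deg',np.degrees(np.linalg.norm(r[:3])).round(1),'d',np.linalg.norm(r[3:]).round(3));return r
def st():
    s=env.get_state();print('t',round(float(s['clock']),2),'tcp',np.round(s['tcp_pos'],4),'F',np.round(s['wrist_force'],1),'gap',round(float(s['finger_gap']),4),'q',np.round(s['joint_pos'],2));M=Rq(s['orientation']).as_matrix();print(M.round(3).tolist());return s
def wrist_pix(P,s):
    c=env.get_calibration('wrist');T=np.array(c['T_tool_cam']);K=np.array(c['mtx'])
    q=Rq(s['orientation']).inv().apply(np.atleast_2d(P)-s['tcp_pos']);q=(q-T[:3,3])@T[:3,:3]
    th=np.arctan2(np.hypot(q[:,0],q[:,1]),q[:,2]);ph=np.arctan2(q[:,1],q[:,0])
    return np.c_[K[0,2]+K[0,0]*th*np.cos(ph),K[1,2]+K[1,1]*th*np.sin(ph)]
def wrist_world(depth,s,uv=None):
    c=env.get_calibration('wrist');T=np.array(c['T_tool_cam']);K=np.array(c['mtx'])
    if uv is None:
        v,u=np.mgrid[0:480,0:640];uv=np.c_[u.ravel(),v.ravel()];d=depth.ravel()
    else:
        uv=np.atleast_2d(uv);i=np.round(uv).astype(int);d=depth[i[:,1],i[:,0]]
    x=(uv[:,0]-K[0,2])/K[0,0];y=(uv[:,1]-K[1,2])/K[1,1];th=np.hypot(x,y);ph=np.arctan2(y,x)
    q=np.c_[np.tan(th)*np.cos(ph),np.tan(th)*np.sin(ph),np.ones_like(th)]*d[:,None]
    q=q@T[:3,:3].T+T[:3,3];return Rq(s['orientation']).apply(q)+s['tcp_pos']
E
python3 - <<'E'
from h import *
st()
print(b2w([[-.1,.037,.006]]))
go(-45,11,[.498,-.358,.20]);go(-45,11,[.498,-.358,.062])
E
```

```text
t 1.3 tcp [ 0.2163 -0.5328  0.2423] F [ 0.2  0.1 -0.1] gap 0.0855 q [-1.32  0.31  0.05  1.3  -0.    1.43]
[[0.0, 0.927, 0.376], [-0.0, 0.376, -0.927], [-1.0, -0.0, 0.0]]
[[0.51626186 0.00645875 0.006     ]]
row [-1.9635, -0.189, -0.1253, 0.0502, 0.3273, -0.0545] |rot|deg 113.2 d 0.336
row [-1.9635, -0.189, -0.1253, 0.1882, 0.3273, -0.0546] |rot|deg 113.2 d 0.381
```

Request:
{"method": "step_arm", "body": {"moves": [[[-0.5,0,0,0.02,0.1,-0.02,1],[-1.0,-0.1,-0.06,0.03,0.2,-0.04,1],[-1.9635,-0.189,-0.1253,0.0502,0.3273,-0.0545,1],[-1.9635,-0.189,-0.1253,0.0502,0.3273,-0.0545,1],[-1.9635,-0.189,-0.1253,0.0502,0.3273,-0.0545,1],[-1.9635,-0.189,-0.1253,0.0502,0.3273,-0.0545,1],[-1.9635,-0.189,-0.1253,0.0502,0.3273,-0.0545,1],[-1.9635,-0.189,-0.1253,0.0502,0.3273,-0.0545,1],[-1.9635,-0.189,-0.1253,0.0502,0.3273,-0.0545,1],[-1.9635,-0.189,-0.1253,0.0502,0.3273,-0.0545,1],[-1.9635,-0.189,-0.1253,0.0502,0.3273,-0.0545,1],[-1.9635,-0.189,-0.1253,0.0502,0.3273,-0.0545,1]]], "force": 45}}

```text
clock: 2.5
tcp_pos: [0.4992, -0.3589, 0.1921]
orientation: [0.695, -0.271, 0.647, 0.155]
wrist_force: [0.5, 0.4, 0.1]
finger_gap: 0.0855
```

```bash
python3 - <<'E'
from h import *
s=st()
go(-45,11,[.498,-.358,.20]);
E
```

```text
t 2.5 tcp [ 0.4992 -0.3589  0.1921] F [0.5 0.4 0.1] gap 0.0855 q [-0.74  0.27 -0.15  0.97 -0.02  0.21]
[[0.115, -0.566, 0.816], [-0.136, 0.805, 0.577], [-0.984, -0.177, 0.015]]
row [-0.1697, -0.0163, -0.0125, -0.0, -0.0001, -0.0002] |rot|deg 9.8 d 0.0
```

Request:
{"method": "step_arm", "body": {"moves": [[[-0.1697,-0.0163,-0.0125,0,0,0,1],[-0.1697,-0.0163,-0.0125,0,0,0,1],[-0.1697,-0.0163,-0.0125,0,0,0,1]]]}}

```text
clock: 2.8
tcp_pos: [0.499, -0.3589, 0.1922]
orientation: [0.677, -0.331, 0.625, 0.206]
wrist_force: [-0.4, -0.2, 0.1]
finger_gap: 0.0855
```

```bash
python3 - <<'E'
from h import *
s=st();im,d=env.read_camera('wrist');save('w1',im);np.save('w1.npy',im);np.save('w1_d.npy',d)
for o in env.boxes_of('wrist','amber_center'): print(o['uv'],o['confidence'])
X=wrist_world(d,s).reshape(480,640,3)
print(wrist_pix([[.498,-.358,.09],[.498,-.358,.045]],s))
m=(d>0)&(X[...,2]>.08)&(X[...,2]<.1)&(np.hypot(X[...,0]-.498,X[...,1]+.358)<.03)
q=X[m];print(len(q),q.mean(0),q.min(0),q.max(0))
go(-45,11,[.498,-.358,.20]);
E
```

```text
t 2.8 tcp [ 0.499  -0.3589  0.1922] F [-0.4 -0.2  0.1] gap 0.0855 q [-0.75  0.26 -0.17  0.95 -0.01  0.04]
[[0.135, -0.692, 0.709], [-0.135, 0.696, 0.705], [-0.982, -0.191, 0.0]]
[316.5, 196.0] 0.97
[160.4, 165.1] 0.91
[441.9, 140.5] 0.86
[395.8, 269.2] 0.7
[[319.6953046  217.38886643]
 [319.95716514 191.1339409 ]]
1757 [ 0.49578614 -0.3594983   0.08799267] [ 0.48180253 -0.37595106  0.08003219] [ 0.51154865 -0.34549361  0.09127942]
row [-0.0024, -0.0002, -0.0002, -0.0, 0.0, -0.0003] |rot|deg 0.1 d 0.0
```

View pics/w1.png

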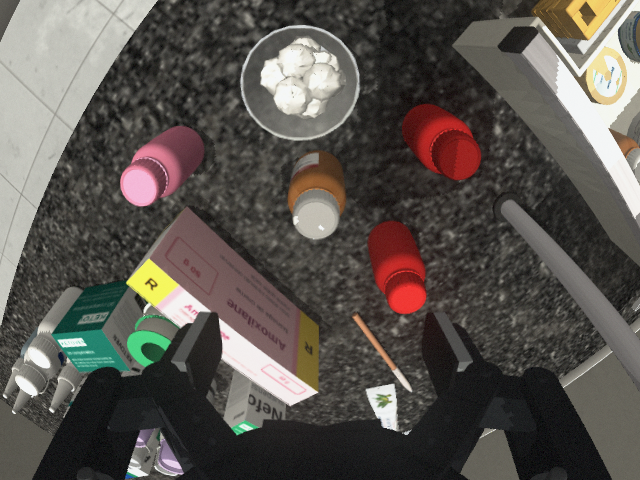

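The close view confirms the amber body with a white cap at (316,196), with the red ones at (442,140) and (396,268) and the pink one at (160,165). The jaw path is clear, so I'll descend.

```bash
python3 - <<'E'
from h import *
go(-45,11,[.497,-.3595,.15]);go(-45,11,[.497,-.3595,.10]);go(-45,11,[.497,-.3595,.062])
E
```

```text
row [-0.0024, -0.0002, -0.0002, 0.0491, 0.0092, -0.002] |rot|deg 0.1 d 0.05
row [-0.0024, -0.0002, -0.0002, 0.0982, 0.0187, -0.0021] |rot|deg 0.1 d 0.1
row [-0.0024, -0.0002, -0.0002, 0.1355, 0.026, -0.0021] |rot|deg 0.1 d 0.138
```

Request:
{"method": "step_arm", "body": {"moves": [[[0,0,0,0.049,0.0092,-0.002,1],[0,0,0,0.08,0.0153,-0.002,1],[0,0,0,0.11,0.021,-0.002,1],[0,0,0,0.1355,0.026,-0.002,1],[0,0,0,0.1355,0.026,-0.002,1],[0,0,0,0.1355,0.026,-0.002,1],[0,0,0,0.1355,0.026,-0.002,0.45],[0,0,0,0.1355,0.026,-0.002,0.2],[0,0,0,0.1355,0.026,-0.002,0.2],[0,0,0,0.1355,0.026,-0.002,0.2],[0,0,0,0.1355,0.026,-0.002,0.2],[0,0,0,0.1355,0.026,-0.002,0.2]]], "force": 45}}

```text
clock: 4.1
tcp_pos: [0.4991, -0.3616, 0.0561]
orientation: [0.677, -0.332, 0.624, 0.205]
wrist_force: [-0.8, -0.5, 5.7]
finger_gap: 0.0403
```

```bash
python3 - <<'E'
from h import *
s=st();im,d=env.read_camera('wrist');save('w2',im)
E
```

```text
t 4.1 tcp [ 0.4991 -0.3616  0.0561] F [-0.8 -0.5  5.7] gap 0.0403 q [-0.75  0.38 -0.37  0.63 -0.01  0.03]
[[0.137, -0.692, 0.709], [-0.137, 0.696, 0.705], [-0.981, -0.194, 0.0]]
```

View pics/w2.png

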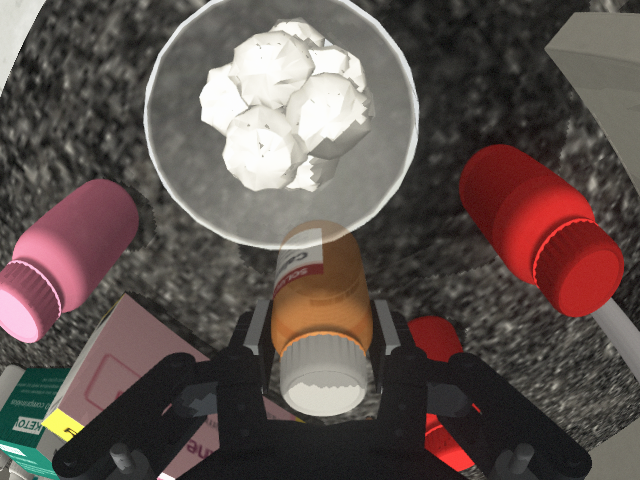

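Request:
{"method": "step_arm", "body": {"moves": [[[0,0,0,-0.005,-0.001,0,0.2],[0,0,0,-0.015,-0.003,0,0.2],[0,0,0,-0.03,-0.006,0,0.2],[0,0,0,-0.05,-0.01,0,0.2],[0,0,0,-0.075,-0.015,0,0.2],[0,0,0,-0.1,-0.02,0,0.2],[0,0,0,-0.125,-0.025,0,0.2],[0,0,0,-0.145,-0.0285,0,0.2],[0,0,0,-0.153,-0.03,0,0.2],[0,0,0,-0.153,-0.03,0,0.2]]]}}

```text
clock: 5.15
tcp_pos: [0.4994, -0.3619, 0.2137]
orientation: [0.677, -0.333, 0.624, 0.204]
wrist_force: [0.4, 1.0, -0.7]
finger_gap: 0.0403
```

```bash
python3 - <<'E'
from h import *
s=st();im,d=env.read_camera('wrist');save('w3',im);print(env.boxes_of('wrist','amber_center'))
b=b2w([[-.1,.037,.0]])[0];print(b)
# TCP offset relative to bottle axis at grasp: from ref
from scipy.spatial.transform import Slerp
T0=Rq(s['orientation']);T1=tool(8.15,11)
off=T0.inv().apply(np.array([.497,-.3595,0])-np.array([.4991,-.3616,.0561]));print('bottle base in tool',off)
tgt=np.array([b[0],b[1],.155]); 
for base in (.155,.08,.007):
    p=np.array([b[0],b[1],base])-T1.apply(off);print(base,p.round(4));r=rel(s,T1,p);print(r.round(4).tolist())
E
```

```text
t 5.15 tcp [ 0.4994 -0.3619  0.2137] F [ 0.4  1.  -0.7] gap 0.0403 q [-0.75  0.25 -0.14  0.99 -0.01  0.03]
[[0.139, -0.691, 0.709], [-0.139, 0.695, 0.705], [-0.98, -0.197, 0.0]]
[{'uv': [394.8, 248.9], 'confidence': 0.7}, {'uv': [171.5, 153.5], 'confidence': 0.68}, {'uv': [319.5, 320.9], 'confidence': 0.63}, {'uv': [437.5, 131.5], 'confidence': 0.57}]
[0.51626186 0.00645875 0.        ]
bottle base in tool [ 5.44177789e-02  1.39547320e-02 -2.81117567e-05]
0.155 [0.5195 0.007  0.2111]
[-0.9127, -0.18, 0.0059, -0.046, 0.243, 0.2744]
0.08 [0.5195 0.007  0.1361]
[-0.9127, -0.18, 0.0059, 0.0275, 0.2578, 0.2744]
0.007 [0.5195 0.007  0.0631]
[-0.9127, -0.18, 0.0059, 0.0991, 0.2721, 0.2744]
```

View pics/w3.png

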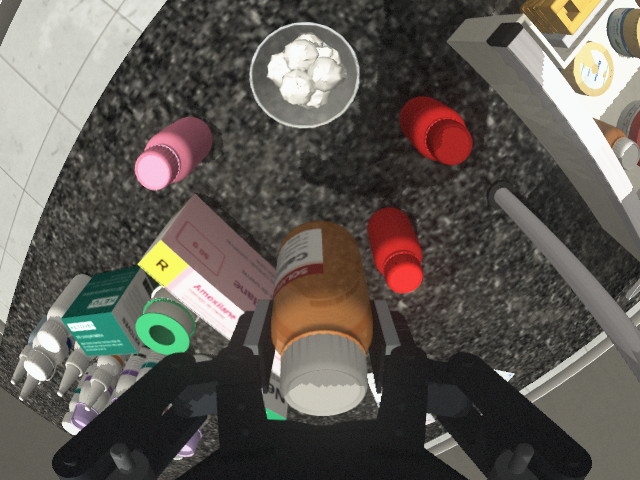

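Request:
{"method": "step_arm", "body": {"moves": [[[-0.02,-0.004,0,-0.02,0.0,0.005,0.2],[-0.08,-0.016,0,-0.045,0.01,0.024,0.2],[-0.18,-0.036,0.001,-0.06,0.035,0.054,0.2],[-0.3,-0.06,0.002,-0.07,0.065,0.09,0.2],[-0.42,-0.083,0.003,-0.075,0.098,0.127,0.2],[-0.54,-0.107,0.003,-0.08,0.131,0.163,0.2],[-0.66,-0.13,0.004,-0.085,0.164,0.2,0.2],[-0.77,-0.152,0.005,-0.087,0.194,0.232,0.2],[-0.85,-0.168,0.005,-0.086,0.216,0.256,0.2],[-0.9,-0.178,0.006,-0.085,0.232,0.27,0.2],[-0.9127,-0.18,0.006,-0.085,0.235,0.2744,0.2],[-0.9127,-0.18,0.006,-0.085,0.235,0.2744,0.2]]]}}

```text
clock: 6.45
tcp_pos: [0.5182, 0.0082, 0.2479]
orientation: [-0.512, 0.574, -0.41, -0.49]
wrist_force: [0.3, 0.3, -0.7]
finger_gap: 0.0404
```

```bash
python3 - <<'E'
from h import *
s=st();im,d=env.read_camera('wrist');save('w4',im);np.save('w4.npy',im);np.save('w4_d.npy',d)
b=b2w([[-.1,.037,.0]])[0]
off=np.array([.0544,.01395,0]);T1=tool(8.15,11)
for base in (.12,.05,.0065):
    p=np.array([b[0],b[1],base])-T1.apply(off);r=rel(s,T1,p);print(r.round(4).tolist())
# project expected box features
pts=b2w([[-.15,.165,.104],[-.15,-.045,.104],[-.146,.112,.006],[-.052,.112,.006],[-.126,-.076,.158],[-.126,-.104,.103],[-.15,-.135,.104]])
print(wrist_pix(pts,s).round(0))
o=im.copy()
for q in wrist_pix(pts,s): cv2.circle(o,tuple(int(x) for x in q),4,(255,0,255),1)
save('w4m',o)
E
```

```text
t 6.45 tcp [0.5182 0.0082 0.2479] F [ 0.3  0.3 -0.7] gap 0.0404 q [-0.17  0.05 -0.28  1.06  0.06 -0.31]
[[0.183, -0.973, -0.143], [0.03, -0.139, 0.99], [-0.983, -0.186, 0.004]]
[0.0, 0.0039, -0.005, 0.0708, 0.0122, -0.0017]
[0.0, 0.0039, -0.005, 0.1396, 0.0252, -0.0019]
[0.0, 0.0039, -0.005, 0.1823, 0.0333, -0.0021]
[[490. 134.]
 [204. 130.]
 [397. 111.]
 [391. 200.]
 [140. 190.]
 [138. 165.]
 [100. 140.]]
```

View pics/w4m.png

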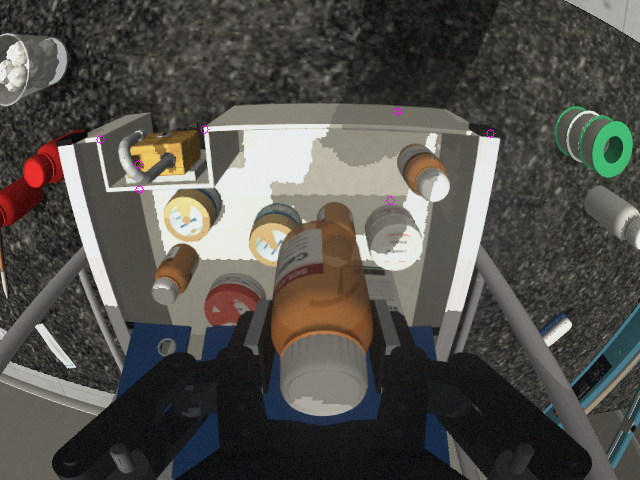

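Request:
{"method": "step_arm", "body": {"moves": [[[0,0.002,-0.003,0.02,0.0035,-0.001,0.2],[0,0.004,-0.005,0.045,0.008,-0.0017,0.2],[0,0.004,-0.005,0.0708,0.0122,-0.0017,0.2],[0,0.004,-0.005,0.094,0.0166,-0.0018,0.2],[0,0.004,-0.005,0.117,0.021,-0.0018,0.2],[0,0.004,-0.005,0.1396,0.0252,-0.0019,0.2],[0,0.004,-0.005,0.155,0.028,-0.002,0.2],[0,0.004,-0.005,0.165,0.03,-0.002,0.2],[0,0.004,-0.005,0.172,0.0313,-0.002,0.2],[0,0.004,-0.005,0.174,0.0317,-0.002,0.2],[0,0.004,-0.005,0.174,0.0317,-0.002,0.2]]]}}

```text
clock: 7.6
tcp_pos: [0.5204, 0.0059, 0.0717]
orientation: [-0.513, 0.576, -0.41, -0.486]
wrist_force: [0.1, -0.8, -1.1]
finger_gap: 0.0405
```

```bash
python3 - <<'E'
from h import *
s=st();im,d=env.read_camera('wrist');save('w5',im)
b=b2w([[-.1,.037,.0]])[0]
off=np.array([.0544,.01395,0]);T1=tool(8.15,11)
print(w2b(s['tcp_pos']+Rq(s['orientation']).apply(off)))
for base in (.0065,.005):
    p=np.array([b[0],b[1],base])-T1.apply(off);r=rel(s,T1,p);print(r.round(4).tolist())
E
```

```text
t 7.6 tcp [0.5204 0.0059 0.0717] F [ 0.1 -0.8 -1.1] gap 0.0405 q [-0.18  0.2  -0.58  0.61  0.06 -0.31]
[[0.19, -0.972, -0.14], [0.026, -0.138, 0.99], [-0.981, -0.192, -0.001]]
[[-0.0992362   0.03581954  0.01566684]]
[-0.0016, -0.001, 0.0012, 0.0089, 0.0024, 0.0012]
[-0.0016, -0.001, 0.0012, 0.0103, 0.0027, 0.0012]
```

View pics/w5.png

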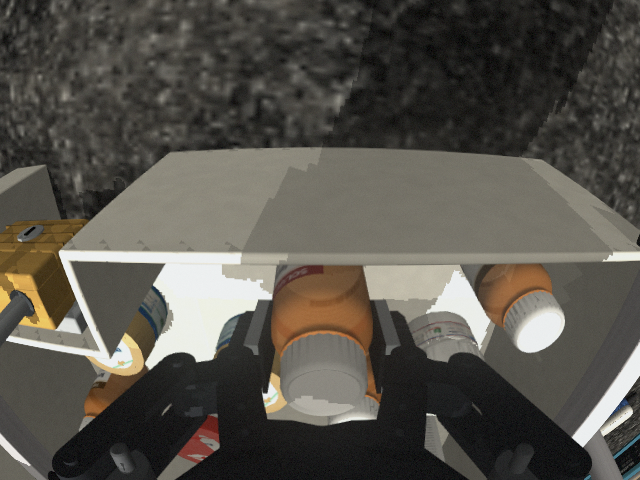

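Request:
{"method": "step_arm", "body": {"moves": [[[0,0,0,0.004,0.001,0.0005,0.2],[0,0,0,0.007,0.0015,0.001,0.2],[0,0,0,0.0082,0.0017,0.001,0.2],[0,0,0,0.0082,0.0017,0.001,0.2]]]}}

```text
clock: 8.05
tcp_pos: [0.5202, 0.0071, 0.0635]
orientation: [-0.513, 0.576, -0.41, -0.487]
wrist_force: [0.1, 0.7, -1.7]
finger_gap: 0.0404
```

Request:
{"method": "step_arm", "body": {"moves": [[[0,0,0,0.0008,0.0002,0,0.2],[0,0,0,0.0015,0.0003,0,0.2],[0,0,0,0.0015,0.0003,0,0.2]]]}}

```text
clock: 8.35
tcp_pos: [0.5204, 0.0071, 0.0622]
orientation: [-0.513, 0.577, -0.41, -0.486]
wrist_force: [-0.5, 0.1, 1.0]
finger_gap: 0.0403
```

Request:
{"method": "step_arm", "body": {"moves": [[[0,0,0,0.0005,0.0001,0,0.2],[0,0,0,0.0005,0.0001,0,0.55],[0,0,0,0.0005,0.0001,0,0.75],[0,0,0,0.0005,0.0001,0,0.85],[0,0,0,0.0005,0.0001,0,0.85]]]}}

```text
clock: 8.85
tcp_pos: [0.5204, 0.0071, 0.0616]
orientation: [-0.513, 0.577, -0.41, -0.486]
wrist_force: [-0.5, -0.4, 0.6]
finger_gap: 0.0724
```

```bash
python3 - <<'E'
from h import *
s=st();im,d=env.read_camera('wrist');save('w6',im)
M=Rq(s['orientation']);print(M.inv().apply([0,0,.16]).round(4),M.inv().apply([-.1,0,.0]).round(4))
E
```

```text
t 8.85 tcp [0.5204 0.0071 0.0616] F [-0.5 -0.4  0.6] gap 0.0724 q [-0.17  0.21 -0.59  0.58  0.06 -0.31]
[[0.191, -0.972, -0.14], [0.026, -0.138, 0.99], [-0.981, -0.193, -0.001]]
[-1.57e-01 -3.08e-02 -1.00e-04] [-0.0191  0.0972  0.014 ]
```

View pics/w6.png

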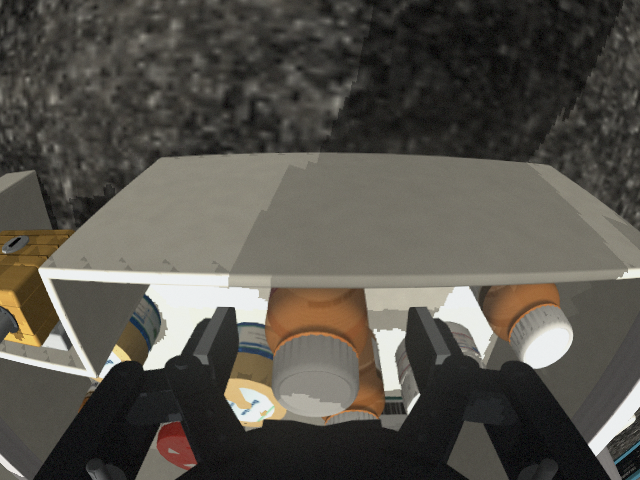

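Request:
{"method": "step_arm", "body": {"moves": [[[0,0,0,-0.02,-0.004,0,0.85],[0,0,0,-0.05,-0.01,0,0.85],[0,0,0,-0.085,-0.017,0,0.85],[0,0,0,-0.12,-0.0235,0,0.85],[0,0,0,-0.16,-0.0315,0,0.85],[0,0,0,-0.2,-0.03,0,0.85],[0,0,0,-0.2,0.02,0,0.85],[0,0,0,-0.2,0.05,0,0.85],[0,0,0,-0.2,0.05,0,0.85]]]}}

```text
clock: 9.8
tcp_pos: [0.4297, -0.0047, 0.2474]
orientation: [-0.513, 0.575, -0.411, -0.487]
wrist_force: [-0.5, -0.9, 0.3]
finger_gap: 0.0727
```

```bash
python3 - <<'E'
from h import *
s=st();im,d=env.read_camera('wrist');save('w7',im);np.save('w7.npy',im);np.save('w7_d.npy',d)
import json;json.dump({k:np.array(v).tolist() for k,v in s.items()},open('s7.json','w'))
for t in ('lid_knob','amber_center','shackle','shackle_top','shackle_toe'):
    for o in env.boxes_of('wrist',t)[:3]: print(t,o['confidence'],o['uv'],w2b(wrist_world(d,s,o['uv'])))
E
```

```text
t 9.8 tcp [ 0.4297 -0.0047  0.2474] F [-0.5 -0.9  0.3] gap 0.0727 q [-0.25 -0.12 -0.45  1.07  0.07 -0.38]
[[0.188, -0.972, -0.14], [0.027, -0.137, 0.99], [-0.982, -0.19, 0.0]]
lid_knob 0.86 [291.5, 409.5] [[-0.00450503  0.01053279  0.16312042]]
amber_center 0.78 [34.4, 268.4] [[-0.08534058 -0.31656837  0.06173246]]
amber_center 0.63 [318.8, 265.4] [[-0.11070367  0.03565562  0.08381374]]
amber_center 0.63 [294.2, 411.7] [[-0.00255551  0.01294677  0.16423616]]
shackle 0.76 [157.9, 273.3] [[-0.10816148 -0.11394472  0.09538689]]
shackle_top 0.83 [159.7, 276.5] [[-0.10834801 -0.1099133   0.10070672]]
shackle_toe 0.74 [577.0, 215.1] [[-0.15558975  0.30455929  0.06489734]]
shackle_toe 0.64 [157.6, 272.8] [[-0.10856049 -0.11425045  0.0951596 ]]
```

View pics/w7.png

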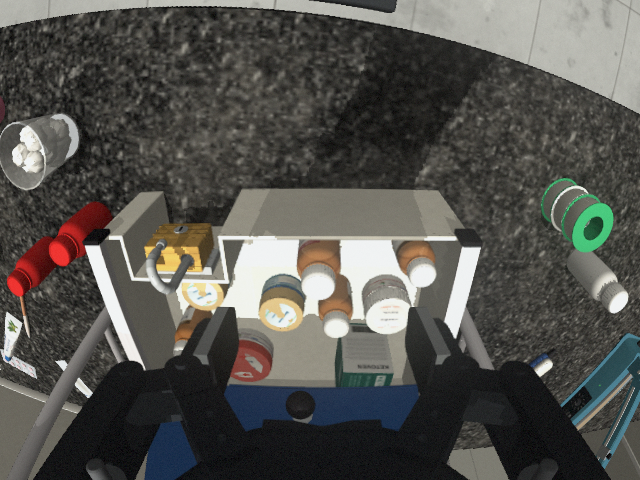

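```bash
python3 - <<'E'
from h import *
import json
from scipy.optimize import least_squares
s={k:np.array(v) for k,v in json.load(open('s7.json')).items()}
im=np.load('w7.npy');d=np.load('w7_d.npy')
X=w2b(wrist_world(d,s)).reshape(480,640,3)
crop=(slice(380,440),slice(270,330))
dark=(im.max(2)<60)
m=np.zeros((480,640),bool);m[crop]=True
m&=dark&(d>0)&(X[...,2]>.13)&(X[...,2]<.2)&(abs(X[...,0])<.06)
q=X[m];print(len(q),q.min(0),q.max(0),np.median(q,0))
K=np.load('K.npy');kb=w2b(K);kb=kb[kb[:,2]>.145];print('top',len(kb),kb.min(0),kb.max(0))
for n,Q in (('wrist',q),('top',kb),('both',np.r_[q,kb])):
    def f(c): return np.linalg.norm(Q-c,axis=1)-.014
    r=least_squares(f,[.0,.02,.155],loss='soft_l1',f_scale=.002);print(n,r.x.round(4),np.abs(f(r.x)).mean())
def ka(a): return np.array([.140-.26*np.cos(a)-.047*np.sin(a),.02,.108+.03*np.sin(a)+.047*np.cos(a)])
for a in (1.13,1.17,1.2,1.23,1.26,1.3,1.33): print(a,ka(a).round(4))
# amber cap
m=(d>0)&(X[...,2]>.09)&(X[...,2]<.105)&(np.hypot(X[...,0]+.1,X[...,1]-.037)<.035);q=X[m];print('cap',len(q),q.mean(0),(q.min(0)+q.max(0))/2,q.max(0))
# shackle
m=(d>0)&(X[...,2]>.125)&(X[...,2]<.17)&(X[...,1]<-.05)&(X[...,1]>-.13)&(X[...,0]<-.09)&(X[...,0]>-.18);q=X[m];print('sh',len(q));i=np.argsort(q[:,0]);print(q[i][::12].round(4))
E
```

```text
664 [-0.01192939  0.00030823  0.13265845] [0.04637763 0.0392127  0.16655453] [-0.00590362  0.01826541  0.15835116]
top 109 [-0.00989028  0.00738193  0.14665307] [0.02911224 0.03314841 0.1723763 ]
wrist [0.0031 0.0176 0.1523] 0.0009961453217444832
top [0.0059 0.0194 0.1539] 0.0021475821583987888
both [0.0033 0.0178 0.1525] 0.0012562036442915348
1.13 [-0.0134  0.02    0.1552]
1.17 [-0.0047  0.02    0.154 ]
1.2 [0.002 0.02  0.153]
1.23 [0.0088 0.02   0.152 ]
1.26 [0.0157 0.02   0.1509]
1.3 [0.0252 0.02   0.1495]
1.33 [0.0324 0.02   0.1483]
cap 824 [-0.09741902  0.03470603  0.09440192] [-0.09633637  0.03439822  0.09358947] [-0.08132348  0.04919322  0.09716135]
sh 745
[[-0.1581 -0.0879  0.1393]
 [-0.1575 -0.0892  0.1324]
 [-0.1572 -0.0892  0.1408]
 [-0.157  -0.0875  0.1346]
 [-0.1568 -0.091   0.1429]
 [-0.1565 -0.0881  0.1438]
 [-0.1564 -0.0868  0.1491]
 [-0.1562 -0.0849  0.1331]
 [-0.1559 -0.0873  0.1401]
 [-0.1558 -0.0866  0.1354]
 [-0.1556 -0.0878  0.1261]
 [-0.1552 -0.0865  0.1445]
 [-0.1548 -0.0874  0.1507]
 [-0.1545 -0.086   0.142 ]
 [-0.1541 -0.0849  0.1427]
 [-0.1538 -0.0858  0.15
[... 573 characters left out ...]
-0.1392 -0.0778  0.1535]
 [-0.1382 -0.0771  0.1559]
 [-0.1376 -0.0781  0.1538]
 [-0.1368 -0.0794  0.1553]
 [-0.1359 -0.0837  0.1556]
 [-0.1353 -0.0804  0.1559]
 [-0.1343 -0.077   0.1543]
 [-0.1339 -0.0777  0.155 ]
 [-0.1333 -0.0759  0.1465]
 [-0.1329 -0.0753  0.1486]
 [-0.1326 -0.079   0.1547]
 [-0.1324 -0.0761  0.1291]
 [-0.1322 -0.0773  0.1259]
 [-0.132  -0.079   0.1314]
 [-0.1319 -0.0757  0.1255]
 [-0.1317 -0.0757  0.1281]
 [-0.1314 -0.0744  0.1425]
 [-0.1311 -0.0753  0.1474]
 [-0.1309 -0.0758  0.1509]
 [-0.1305 -0.0785  0.1531]
 [-0.1302 -0.0732  0.1341]
 [-0.1299 -0.0747  0.1325]
 [-0.1292 -0.074   0.1271]
 [-0.1284 -0.0735  0.1397]
 [-0.1274 -0.0742  0.1302]
 [-0.1262 -0.0766  0.1472]]
```

```bash
python3 - <<'E'
from h import *
s=st();T=tool(8.15,42);x=T.apply([1,0,0])
k=b2w([[.0035,.019,.153]])[0];print(k)
for back in (.10,.05,.0): go(8.15,42,k-back*x)
E
```

```text
t 10.1 tcp [ 0.4347 -0.0051  0.2484] F [ 0.1 -0.9 -0.3] gap 0.0724 q [-0.25 -0.12 -0.44  1.07  0.07 -0.38]
[[0.191, -0.971, -0.141], [0.026, -0.138, 0.99], [-0.981, -0.193, -0.001]]
[0.6212685  0.00331941 0.153     ]
row [-0.0005, -0.0012, -0.5388, 0.0505, -0.1168, -0.018] |rot|deg 30.9 d 0.129
row [-0.0005, -0.0012, -0.5388, 0.0935, -0.1425, -0.0179] |rot|deg 30.9 d 0.171
row [-0.0005, -0.0012, -0.5388, 0.1364, -0.1681, -0.0178] |rot|deg 30.9 d 0.217
```

Request:
{"method": "step_arm", "body": {"moves": [[[0,0,-0.12,0.01,-0.025,-0.004,0.7],[0,0,-0.27,0.025,-0.06,-0.009,0.7],[0,-0.001,-0.41,0.04,-0.095,-0.015,0.7],[0,-0.001,-0.5388,0.0505,-0.1168,-0.018,0.7],[0,-0.001,-0.5388,0.0505,-0.1168,-0.018,0.7],[0,-0.001,-0.5388,0.0505,-0.1168,-0.018,0.7]]]}}

```text
clock: 10.7
tcp_pos: [0.559, -0.0052, 0.2197]
orientation: [-0.624, 0.663, -0.243, -0.335]
wrist_force: [0.4, 0.0, 0.1]
finger_gap: 0.0595
```

```bash
python3 - <<'E'
from h import *
s=st();im,d=env.read_camera('wrist');save('w8',im)
T=tool(8.15,42);x=T.apply([1,0,0])
k=b2w([[.0035,.019,.153]])[0]
print(wrist_pix([k],s))
for o in env.boxes_of('wrist','lid_knob')[:3]: print(o['confidence'],o['uv'],w2b(wrist_world(d,s,o['uv'])))
X=w2b(wrist_world(d,s)).reshape(480,640,3)
from scipy.optimize import least_squares
m=(im.max(2)<60)&(d>0)&(np.linalg.norm(X-[.0035,.019,.153],axis=2)<.022)
Q=X[m]
if len(Q)>30:
    r=least_squares(lambda c:np.linalg.norm(Q-c,axis=1)-.014,[.0,.02,.155],loss='soft_l1',f_scale=.002);print(len(Q),r.x.round(4))
for back in (.05,.0): go(8.15,42,k-back*x)
E
```

```text
t 10.7 tcp [ 0.559  -0.0052  0.2197] F [0.4 0.  0.1] gap 0.0595 q [-0.31 -0.17 -0.81  0.26  0.29 -0.34]
[[0.658, -0.74, -0.141], [0.095, -0.104, 0.99], [-0.747, -0.665, 0.002]]
[[320.40712886 256.27918838]]
0.62 [307.0, 296.1] [[0.05041258 0.00885691 0.16213051]]
1469 [0.0029 0.0177 0.152 ]
row [-0.0001, -0.0004, -0.0013, 0.0506, 0.0014, 0.0004] |rot|deg 0.1 d 0.051
row [-0.0001, -0.0004, -0.0013, 0.1006, 0.0013, 0.0004] |rot|deg 0.1 d 0.101
```

View pics/w8.png

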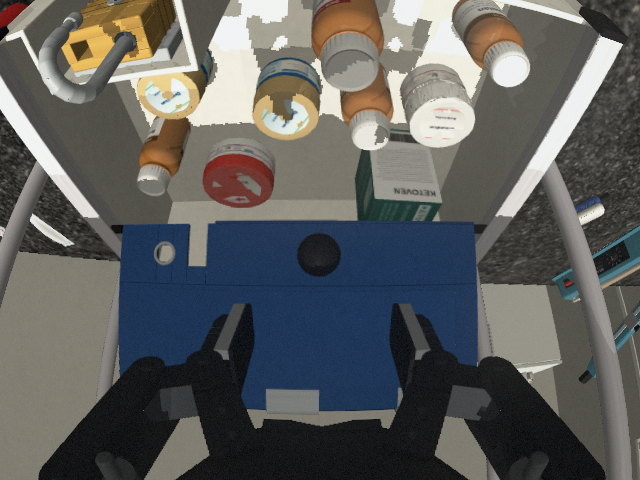

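Request:
{"method": "step_arm", "body": {"moves": [[[0,0,0,0.035,0.001,0,0.7],[0,0,0,0.07,0.001,0,0.7],[0,0,0,0.09,0.0013,0,0.7],[0,0,0,0.1,0.0013,0,0.7],[0,0,0,0.1,0.0013,0,0.7]]]}}

```text
clock: 11.3
tcp_pos: [0.6272, 0.0037, 0.1474]
orientation: [-0.623, 0.665, -0.242, -0.334]
wrist_force: [0.5, 0.3, 0.5]
finger_gap: 0.0599
```

```bash
python3 - <<'E'
from h import *
s=st();im,d=env.read_camera('wrist');save('w9',im)
k=b2w([[.0032,.0185,.1525]])[0];go(8.15,42,k)
E
```

```text
t 11.3 tcp [0.6272 0.0037 0.1474] F [0.5 0.3 0.5] gap 0.0599 q [-0.24  0.07 -0.81 -0.    0.25 -0.29]
[[0.66, -0.737, -0.142], [0.095, -0.106, 0.99], [-0.745, -0.667, -0.0]]
row [0.0003, -0.0001, -0.0018, 0.0007, 0.0014, -0.0] |rot|deg 0.1 d 0.002
```

View pics/w9.png

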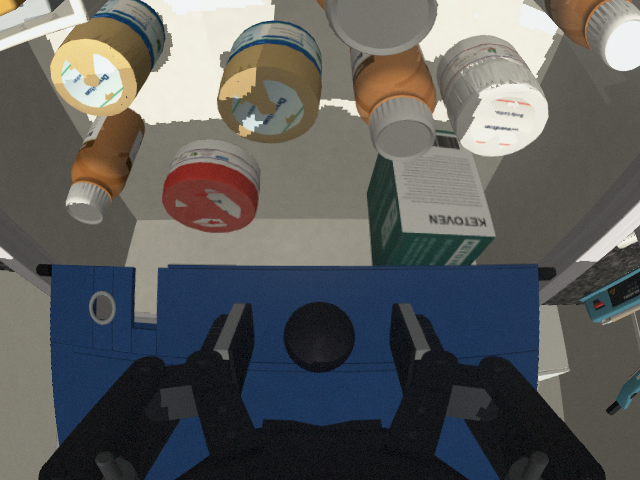

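Request:
{"method": "step_arm", "body": {"moves": [[[0,0,0,-0.001,0.0005,0,0.35],[0,0,0,-0.001,0.0005,0,0.1],[0,0,0,-0.001,0.0005,0,0.1],[0,0,0,-0.001,0.0005,0,0.1],[0,0,0,-0.001,0.0005,0,0.1]]], "force": 35}}

```text
clock: 11.85
tcp_pos: [0.6268, 0.0027, 0.1501]
orientation: [-0.624, 0.665, -0.241, -0.332]
wrist_force: [0.2, -2.9, 3.8]
finger_gap: 0.0263
```

```bash
python3 - <<'E'
from h import *
s=st();im,d=env.read_camera('wrist');save('w10',im)
M=Rq(s['orientation'])
def ka(a): return np.array([.140-.26*np.cos(a)-.047*np.sin(a),.02,.108+.03*np.sin(a)+.047*np.cos(a)])
a0=1.204
for a in (1.15,1.1,1.05,1.0,.95,.9,.85,.8,.75,.7,.65,.6,.55,.5,.45,.4,.35,.3,.2,.1,0):
    D=b2w([ka(a)])[0]-b2w([ka(a0)])[0]; print(a,M.inv().apply(D).round(4).tolist())
E
```

```text
t 11.85 tcp [0.6268 0.0027 0.1501] F [ 0.2 -2.9  3.8] gap 0.0263 q [-0.24  0.06 -0.81  0.    0.25 -0.29]
[[0.663, -0.735, -0.141], [0.093, -0.106, 0.99], [-0.743, -0.67, -0.002]]
1.15 [-0.0093, 0.0077, -0.0]
1.1 [-0.0176, 0.0147, -0.0]
1.05 [-0.0255, 0.0215, -0.0]
1.0 [-0.033, 0.028, -0.0]
0.95 [-0.0402, 0.0343, -0.0001]
0.9 [-0.0469, 0.0403, -0.0001]
0.85 [-0.0532, 0.046, -0.0001]
0.8 [-0.0591, 0.0514, -0.0001]
0.75 [-0.0645, 0.0565, -0.0001]
0.7 [-0.0694, 0.0614, -0.0001]
0.65 [-0.0738, 0.0658, -0.0001]
0.6 [-0.0777, 0.0699, -0.0001]
0.55 [-0.0812, 0.0737, -0.0001]
0.5 [-0.0841, 0.0771, -0.0001]
0.45 [-0.0865, 0.0802, -0.0001]
0.4 [-0.0883, 0.0828, -0.0001]
0.35 [-0.0897, 0.0851, -0.0001]
0.3 [-0.0904, 0.087, -0.0001]
0.2 [-0.0904, 0.0895, -0.0001]
0.1 [-0.0882, 0.0905, -0.0001]
0 [-0.0839, 0.0898, -0.0001]
```

View pics/w10.png

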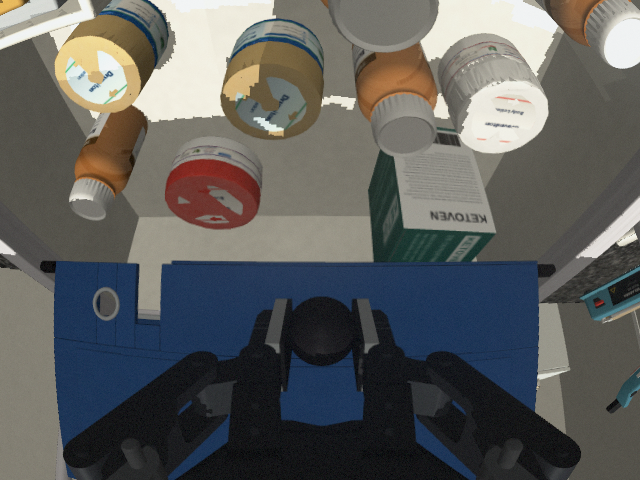

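Request:
{"method": "step_arm", "body": {"moves": [[[0,0,0,-0.005,0.0045,0,0.1],[0,0,0,-0.0115,0.0095,0,0.1],[0,0,0,-0.0176,0.0147,0,0.1],[0,0,0,-0.0255,0.0215,0,0.1],[0,0,0,-0.033,0.028,0,0.1],[0,0,0,-0.0402,0.0343,0,0.1],[0,0,0,-0.0469,0.0403,0,0.1],[0,0,0,-0.0532,0.046,0,0.1]]]}}

```text
clock: 12.7
tcp_pos: [0.5567, -0.007, 0.1586]
orientation: [-0.624, 0.665, -0.241, -0.332]
wrist_force: [2.7, -2.0, 1.7]
finger_gap: 0.0258
```

```bash
python3 - <<'E'
from h import *
s=st();im,d=env.read_camera('wrist');save('w11',im)
from scipy.optimize import least_squares
X=w2b(wrist_world(d,s)).reshape(480,640,3)
def ka(a): return np.array([.140-.26*np.cos(a)-.047*np.sin(a),.02,.108+.03*np.sin(a)+.047*np.cos(a)])
g=s['tcp_pos']-.008*Rq(s['orientation']).apply([1,0,0]);print('grasp box',w2b(g),'ideal .85',ka(.85),'ideal .9',ka(.9))
E
```

```text
t 12.7 tcp [ 0.5567 -0.007   0.1586] F [ 2.7 -2.   1.7] gap 0.0258 q [-0.31 -0.09 -0.93  0.05  0.3  -0.35]
[[0.663, -0.735, -0.141], [0.093, -0.106, 0.99], [-0.743, -0.67, -0.002]]
grasp box [[-0.06719489  0.0179451   0.16451348]] ideal .85 [-0.0669058   0.02        0.16155762] ideal .9 [-0.05843496  0.02        0.16071548]
```

View pics/w11.png

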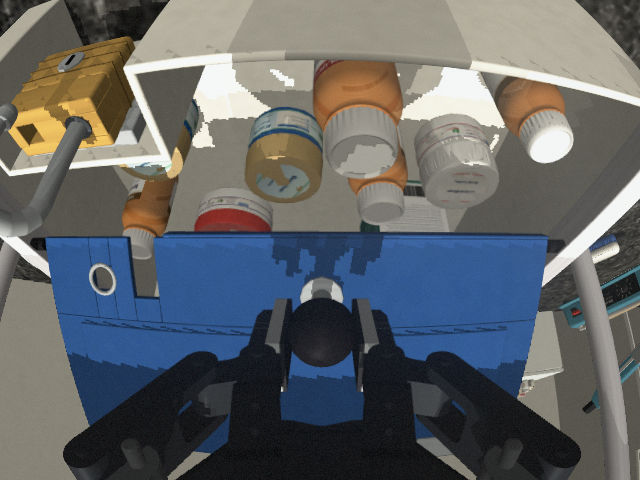

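Request:
{"method": "step_arm", "body": {"moves": [[[0,0,0,-0.0057,0.0053,0,0.1],[0,0,0,-0.0113,0.0105,0,0.1],[0,0,0,-0.0162,0.0154,0,0.1],[0,0,0,-0.0206,0.0198,0,0.1],[0,0,0,-0.0245,0.0239,0,0.1],[0,0,0,-0.028,0.0277,0,0.1],[0,0,0,-0.0309,0.0311,0,0.1],[0,0,0,-0.0333,0.0342,0,0.1],[0,0,0,-0.0351,0.0368,0,0.1],[0,0,0,-0.0365,0.0391,0,0.1],[0,0,0,-0.0372,0.041,0,0.1],[0,0,0,-0.0374,0.0425,0,0.1]]]}}

```text
clock: 13.95
tcp_pos: [0.5006, -0.0149, 0.1588]
orientation: [-0.624, 0.666, -0.24, -0.332]
wrist_force: [2.1, 2.4, 3.3]
finger_gap: 0.0256
```

Request:
{"method": "step_arm", "body": {"moves": [[[0,0,0,0.001,0.001,0,0.1],[0,0,0,0.002,0.0018,0,0.1],[0,0,0,0.004,0.002,0,0.1],[0,0,0,0.006,0.0016,0,0.1],[0,0,0,0.007,0.0016,0,0.1],[0,0,0,0.008,0.0023,0,0.1],[0,0,0,0.008,0.0023,0,0.1]]]}}

```text
clock: 14.65
tcp_pos: [0.5103, -0.0138, 0.1595]
orientation: [-0.625, 0.67, -0.233, -0.328]
wrist_force: [-7.7, 9.7, 29.2]
finger_gap: 0.0261
```

```bash
python3 - <<'E'
from h import *
s=st();im,d=env.read_camera('wrist');save('w12',im)
def ka(a): return np.array([.140-.26*np.cos(a)-.047*np.sin(a),.02,.108+.03*np.sin(a)+.047*np.cos(a)])
g=s['tcp_pos']-.008*Rq(s['orientation']).apply([1,0,0]);print('grasp box',w2b(g),'ideal 0',ka(0))
im,d=env.read_camera('top');save('t12',cv2.resize(im[190:340,230:480],None,fx=3.2,fy=3.2));np.save('t12_d.npy',d)
E
```

```text
t 14.65 tcp [ 0.5103 -0.0138  0.1595] F [-7.7  9.7 29.2] gap 0.0261 q [-0.39 -0.2  -1.02  0.07  0.35 -0.41]
[[0.677, -0.721, -0.148], [0.097, -0.111, 0.989], [-0.73, -0.684, -0.005]]
grasp box [[-0.11427081  0.01775395  0.16533024]] ideal 0 [-0.12   0.02   0.155]
```

View pics/w12.png

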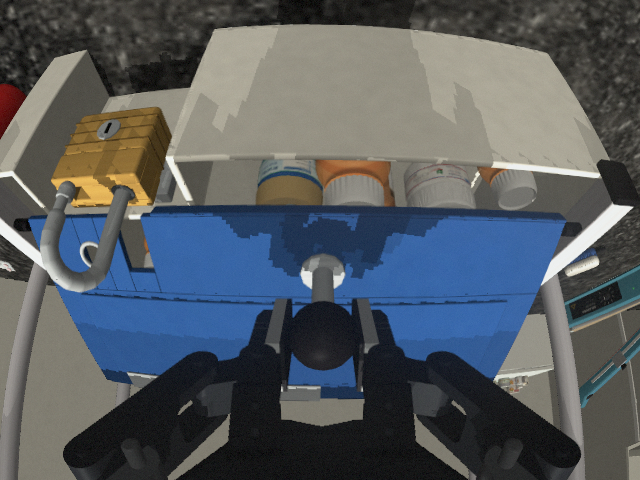

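View pics/t12.png

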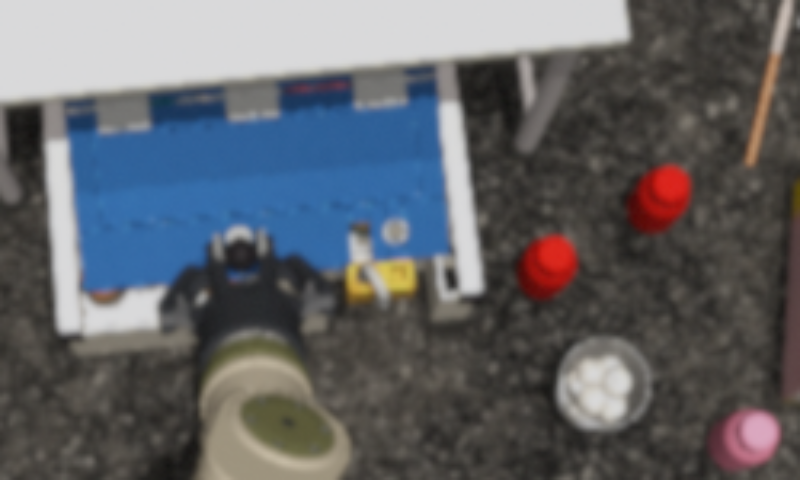

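Request:
{"method": "step_arm", "body": {"moves": [[[0,0,0,-0.0025,0.0025,0,0.1],[0,0,0,-0.0045,0.005,0,0.1],[0,0,0,-0.006,0.0075,0,0.1],[0,0,0,-0.0055,0.009,0,0.1],[0,0,0,-0.0045,0.0105,0,0.1],[0,0,0,-0.0035,0.0115,0,0.1]]]}}

```text
clock: 15.35
tcp_pos: [0.5025, -0.0149, 0.1587]
orientation: [-0.625, 0.669, -0.231, -0.33]
wrist_force: [-15.4, 8.9, 23.7]
finger_gap: 0.0257
```

```bash
python3 - <<'E'
from h import *
s=st();im,d=env.read_camera('wrist');save('w13',im)
g=s['tcp_pos']-.008*Rq(s['orientation']).apply([1,0,0]);print('grasp box',w2b(g))
E
```

```text
t 15.35 tcp [ 0.5025 -0.0149  0.1587] F [-15.4   8.9  23.7] gap 0.0257 q [-0.41 -0.21 -1.03  0.08  0.37 -0.43]
[[0.675, -0.722, -0.152], [0.103, -0.112, 0.988], [-0.73, -0.683, -0.002]]
grasp box [[-0.12214183  0.01775191  0.1645819 ]]
```

View pics/w13.png

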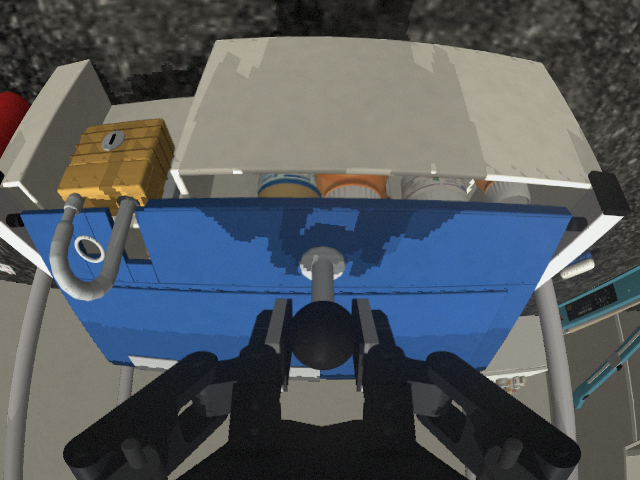

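```bash
python3 - <<'E'
from h import *
for t,g in ((34,[-.1225,.0178,.1645]),(26,[-.1235,.0178,.1635]),(22,[-.1245,.0178,.162])): go(8.15,t,b2w([g])[0])
E
```

```text
row [0.0097, 0.0057, 0.1588, -0.0003, 0.0019, -0.0] |rot|deg 9.1 d 0.002
row [0.0101, 0.005, 0.2985, -0.0005, 0.0044, 0.0] |rot|deg 17.1 d 0.004
row [0.0103, 0.0046, 0.3683, -0.0003, 0.0066, 0.0] |rot|deg 21.1 d 0.007
```

Request:
{"method": "step_arm", "body": {"moves": [[[0.005,0.003,0.08,0,0.001,0,0.1],[0.0097,0.0057,0.1588,-0.0003,0.0019,0,0.1],[0.01,0.005,0.23,-0.0005,0.0032,0,0.1],[0.01,0.005,0.2985,-0.0005,0.0044,0,0.1],[0.01,0.0046,0.3683,-0.0003,0.0066,0,0.1],[0.01,0.0046,0.3683,-0.0003,0.0066,0,0.1]]]}}

```text
clock: 16.0
tcp_pos: [0.4957, -0.0154, 0.1521]
orientation: [-0.555, 0.611, -0.355, -0.439]
wrist_force: [-2.8, 0.2, -5.2]
finger_gap: 0.0255
```

```bash
python3 - <<'E'
from h import *
s=st();im,d=env.read_camera('wrist');save('w14',im)
g=s['tcp_pos']-.008*Rq(s['orientation']).apply([1,0,0]);print('grasp box',w2b(g))
X=w2b(wrist_world(d,s)).reshape(480,640,3)
b=(im[...,2]>110)&(im[...,0]<70)&(d>0)&(X[...,0]<-.02)
q=X[b];f=q[(q[:,0]>-.14)];A=np.c_[f[:,0],f[:,1],np.ones(len(f))];c=np.linalg.lstsq(A,f[:,2],rcond=None)[0];print(len(f),c,'slope a',np.arctan(c[0]))
for t,g in ((20,[-.1245,.0178,.1605]),(20,[-.1225,.0178,.1575])): go(8.15,t,b2w([g])[0])
E
```

```text
t 16.0 tcp [ 0.4957 -0.0154  0.1521] F [-2.8  0.2 -5.2] gap 0.0255 q [-0.28 -0.05 -0.69  0.59  0.15 -0.4 ]
[[0.363, -0.921, -0.142], [0.054, -0.131, 0.99], [-0.93, -0.367, 0.002]]
grasp box [[-0.12640523  0.01822387  0.1595803 ]]
14024 [ 0.13030069 -0.00189465  0.13184332] slope a 0.129570687590124
row [-0.0007, 0.0015, 0.0296, -0.0003, -0.0018, -0.0005] |rot|deg 1.7 d 0.002
row [-0.0007, 0.0015, 0.0296, 0.0032, -0.0026, -0.0005] |rot|deg 1.7 d 0.004
```

View pics/w14.png

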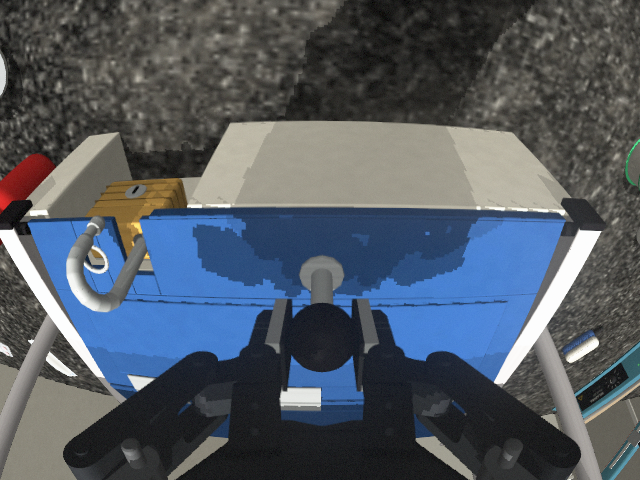

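```bash
python3 - <<'E'
from h import *
for t,g in ((21,[-.1248,.0182,.158]),(21,[-.1235,.0182,.1565]),(21,[-.1222,.0182,.1555])): go(8.15,t,b2w([g])[0])
E
```

```text
row [-0.0007, 0.0014, 0.0121, 0.0019, -0.0008, -0.0001] |rot|deg 0.7 d 0.002
row [-0.0007, 0.0014, 0.0121, 0.0038, -0.0014, -0.0001] |rot|deg 0.7 d 0.004
row [-0.0007, 0.0014, 0.0121, 0.0052, -0.0022, -0.0001] |rot|deg 0.7 d 0.006
```

Request:
{"method": "step_arm", "body": {"moves": [[[0,0,0.006,0.001,-0.0004,0,0.1],[0,0,0.012,0.0019,-0.0008,0,0.1],[0,0,0.012,0.003,-0.0011,0,0.1],[0,0,0.012,0.0038,-0.0014,0,0.1],[0,0,0.012,0.0046,-0.0018,0,0.1],[0,0,0.012,0.0052,-0.0022,0,0.1],[0,0,0.012,0.0052,-0.0022,0,0.1]]]}}

```text
clock: 16.75
tcp_pos: [0.4994, -0.015, 0.1486]
orientation: [-0.553, 0.609, -0.358, -0.441]
wrist_force: [-6.5, 0.5, 8.2]
finger_gap: 0.026
```

Request:
{"method": "step_arm", "body": {"moves": [[[0,0,0,0,0,0,0.4],[0,0,0,0,0,0,0.65],[0,0,0,0,0,0,0.7],[0,0,0,-0.02,0,0,0.7],[0,0,0,-0.05,0,0,0.7],[0,0,0,-0.09,0,0,0.7],[0,0,0,-0.12,0,0,0.7],[0,0,0,-0.12,0,0,0.7]]]}}

```text
clock: 17.55
tcp_pos: [0.4584, -0.022, 0.2653]
orientation: [-0.554, 0.612, -0.357, -0.438]
wrist_force: [0.7, -0.9, 0.4]
finger_gap: 0.06
```

```bash
python3 - <<'E'
from h import *
import json
s=st();im,d=env.read_camera('wrist');save('w15',im);np.save('w15.npy',im);np.save('w15_d.npy',d)
json.dump({k:np.array(v).tolist() for k,v in s.items()},open('s15.json','w'))
X=w2b(wrist_world(d,s)).reshape(480,640,3)
b=(im[...,2]>110)&(im[...,0]<70)&(d>0)&(X[...,2]<.16)
q=X[b];print(q.min(0),q.max(0))
for lo,hi in ((-.145,-.01),(.0,.13)):
    f=q[(q[:,0]>lo)&(q[:,0]<hi)]
    if len(f)>50:
        A=np.c_[f[:,0],f[:,1],np.ones(len(f))];c=np.linalg.lstsq(A,f[:,2],rcond=None)[0];print(len(f),c,np.median(f[:,2]))
E
```

```text
t 17.55 tcp [ 0.4584 -0.022   0.2653] F [ 0.7 -0.9  0.4] gap 0.06 q [-0.33 -0.21 -0.52  0.92  0.16 -0.44]
[[0.362, -0.922, -0.141], [0.049, -0.132, 0.99], [-0.931, -0.365, -0.003]]
[-0.15477325 -0.58963797 -0.00066152] [0.3749918  0.61202328 0.15979233]
13780 [ 0.00974815 -0.00157254  0.11342834] 0.11250569164285164
499 [-0.60942126 -0.03636439  0.11423659] 0.1124212013952729
```

View pics/w15.png

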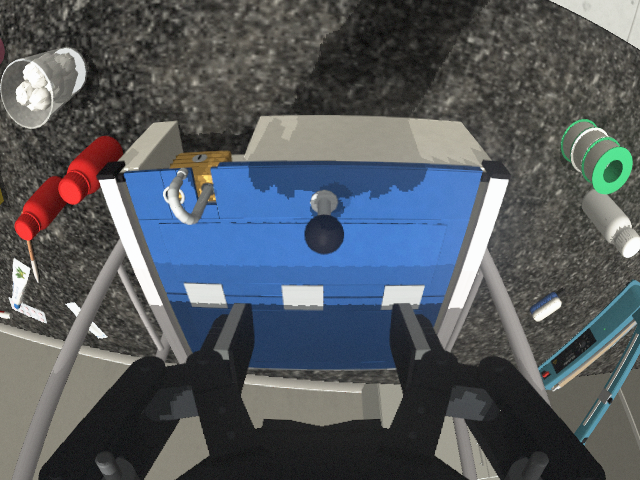

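```bash
python3 - <<'E'
from h import *
import json
s={k:np.array(v) for k,v in json.load(open('s15.json')).items()}
im=np.load('w15.npy');d=np.load('w15_d.npy')
save('w15c',cv2.resize(im[140:240,140:240],None,fx=6,fy=6,interpolation=cv2.INTER_CUBIC))
X=w2b(wrist_world(d,s)).reshape(480,640,3)
m=(d>0)&(X[...,2]>.122)&(X[...,2]<.17)&(X[...,1]<-.05)&(X[...,1]>-.13)&(X[...,0]<-.09)&(X[...,0]>-.18);q=X[m];print(len(q))
for z0 in np.arange(.122,.162,.004):
    w=q[(q[:,2]>=z0)&(q[:,2]<z0+.004)]
    # split along y
    for nm,k in (('toe',w[:,1]<-.085),('heel',w[:,1]>=-.085)):
        if k.sum()>3: print(round(z0,3),nm,k.sum(),w[k].mean(0).round(4),w[k][:,:2].min(0).round(3),w[k][:,:2].max(0).round(3))
for p in ([-.126,-.076,.154],[-.126,-.104,.112],[-.126,-.104,.154]): print(p,wrist_pix(b2w([p]),s))
for o in env.silhouettes('wrist','shackle')[:1]:
    mm=o['mask'];print(o['confidence'],mm.sum(),o['uv']); Q=X[mm&(d>0)];print(np.percentile(Q,[5,50,95],axis=0).round(4))
E
```

```text
884
0.122 toe 49 [-0.1552 -0.0881  0.1233] [-0.158 -0.093] [-0.151 -0.085]
0.122 heel 31 [-0.1312 -0.076   0.1239] [-0.133 -0.08 ] [-0.128 -0.073]
0.126 toe 13 [-0.1561 -0.0884  0.1272] [-0.158 -0.09 ] [-0.153 -0.087]
0.126 heel 36 [-0.1312 -0.0762  0.1282] [-0.133 -0.081] [-0.127 -0.073]
0.13 toe 26 [-0.1562 -0.0877  0.1321] [-0.158 -0.092] [-0.152 -0.085]
0.13 heel 36 [-0.131  -0.0757  0.1323] [-0.133 -0.081] [-0.127 -0.073]
0.134 toe 37 [-0.1563 -0.0875  0.1359] [-0.158 -0.093] [-0.152 -0.085]
0.134 heel 36 [-0.1309 -0.0759  0.136 ] [-0.132 -0.081] [-0.127 -0.073]
0.138 toe 36 [-0.1562 -0.0876  0.14  ] [-0.158 -0.092] [-0.153 -0.085]
0.138 heel 29 [-0.1307 -0.0756  0.1399] [-0.133 -0.081] [-0.127 -0.073]
0.142 toe 47 [-0.1557 -0.0878  0.1439] [-0.159 -0.092] [-0.152 -0.085]
0.142 heel 32 [-0.1329 -0.0758  0.144 ] [-0.155 -0.085] [-0.128 -0.073]
0.146 toe 50 [-0.1546 -0.0882  0.1482] [-0.157 -0.091] [-0.151 -0.085]
0.146 heel 45 [-0.1369 -0.0778  0.1481] [-0.154 -0.085] [-0.127 -0.074]
0.15 toe 52 [-0.1518 -0.0874  0.1524] [-0.154 -0.09 ] [-0.148 -0.085]
0.15 heel 118 [-0.1403 -0.0795  0.1522] [-0.154 -0.085] [-0.129 -0.075]
0.154 toe 45 [-0.1467 -0.0865  0.1557] [-0.152 -0.089] [-0.138 -0.085]
0.154 heel 165 [-0.141  -0.0815  0.1559] [-0.15  -0.085] [-0.132 -0.077]
[-0.126, -0.076, 0.154] [[193.34502165 229.19442555]]
[-0.126, -0.104, 0.112] [[175.85099485 198.00087269]]
[-0.126, -0.104, 0.154] [[159.02296335 229.48197219]]
0.84 1032 [179.6, 203.7]
[[-0.1572 -0.0897  0.1112]
 [-0.1408 -0.0815  0.1435]
 [-0.1285 -0.0738  0.1566]]
```

View pics/w15c.png

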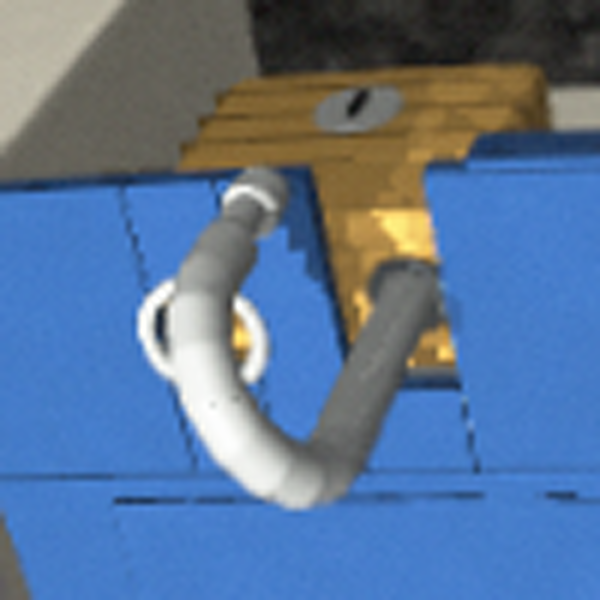

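```bash
cat >> h.py <<'E'
def shack(phi,z,dx=0,dy=0):
    p=b2w([[-.126-.014*np.sin(phi)+dx,-.076-.014*np.cos(phi)+dy,z]])[0]
    return 90-np.degrees(phi)+BOX[2]*180/np.pi,p
E
python3 - <<'E'
from h import *
s=st()
az,p=shack(1.15,.157);print(az,p)
for z in (.24,.157): 
    az,p=shack(1.15,z);go(az,0,p,tcp=True)
E
```

```text
t 17.65 tcp [ 0.4573 -0.0215  0.2612] F [ 0.4 -0.6 -0.7] gap 0.0597 q [-0.33 -0.2  -0.53  0.92  0.16 -0.44]
[[0.356, -0.924, -0.141], [0.051, -0.132, 0.99], [-0.933, -0.36, 0.0]]
32.26322082708293 [ 0.49471224 -0.11655978  0.157     ]
row [-0.4168, -0.0776, 0.3629, 0.0283, -0.0144, -0.0994] |rot|deg 32.0 d 0.104
row [-0.4168, -0.0776, 0.3629, 0.1057, 0.0155, -0.0994] |rot|deg 32.0 d 0.146
```

Request:
{"method": "step_arm", "body": {"moves": [[[-0.1,-0.02,0.09,0.005,-0.004,-0.025,0.5],[-0.2,-0.04,0.18,0.012,-0.008,-0.05,0.35],[-0.31,-0.06,0.27,0.02,-0.012,-0.075,0.35],[-0.4168,-0.0776,0.3629,0.0283,-0.0144,-0.0994,0.35],[-0.4168,-0.0776,0.3629,0.0283,-0.0144,-0.0994,0.35],[-0.4168,-0.0776,0.3629,0.0283,-0.0144,-0.0994,0.35],[-0.4168,-0.0776,0.3629,0.0283,-0.0144,-0.0994,0.35]]], "force": 60}}

```text
clock: 18.35
tcp_pos: [0.4939, -0.1158, 0.2391]
orientation: [0.342, -0.619, 0.341, 0.62]
wrist_force: [-0.0, -0.1, -0.7]
finger_gap: 0.0301
```

```bash
python3 - <<'E'
from h import *
s=st();im,d=env.read_camera('wrist');save('w16',im)
X=w2b(wrist_world(d,s)).reshape(480,640,3)
m=(d>0)&(X[...,2]>.14)&(X[...,2]<.17)&(X[...,1]<-.05)&(X[...,1]>-.13)&(X[...,0]<-.09)&(X[...,0]>-.18)
q=X[m];t=q[q[:,2]>q[:,2].max()-.006];print(len(q),q[:,2].max(),t.mean(0),t.min(0),t.max(0))
c=np.polyfit(t[:,0],t[:,1],1);print('dir',np.degrees(np.arctan(c[0])),'phi',np.pi/2-np.arctan(c[0]))
b=(im[...,2]>110)&(im[...,0]<70)&(d>0)&(X[...,2]<.125)&(X[...,2]>.1)
f=X[b];A=np.c_[f[:,0],f[:,1],np.ones(len(f))];print('lid',np.linalg.lstsq(A,f[:,2],rcond=None)[0],f[:,0].min(),f[:,0].max())
az,p=shack(1.15,.157);go(az,0,p,tcp=True)
E
```

```text
t 18.35 tcp [ 0.4939 -0.1158  0.2391] F [-0.  -0.1 -0.7] gap 0.0301 q [-0.39  0.18 -0.13  1.26  0.   -0.95]
[[-0.001, -0.846, -0.533], [0.001, -0.533, 0.846], [-1.0, 0.0, 0.001]]
627 0.15804482614512294 [-0.14205146 -0.08414221  0.15505521] [-0.15330753 -0.09134817  0.15204911] [-0.12965916 -0.07685174  0.15804483]
dir 22.474738061226038 phi 1.1785381491032152
lid [ 0.00902466 -0.00482229  0.11311788] -0.15427940201977758 0.13400354949850193
row [-0.0002, 0.0002, 0.0003, 0.0829, -0.0003, -0.0011] |rot|deg 0.0 d 0.083
```

View pics/w16.png

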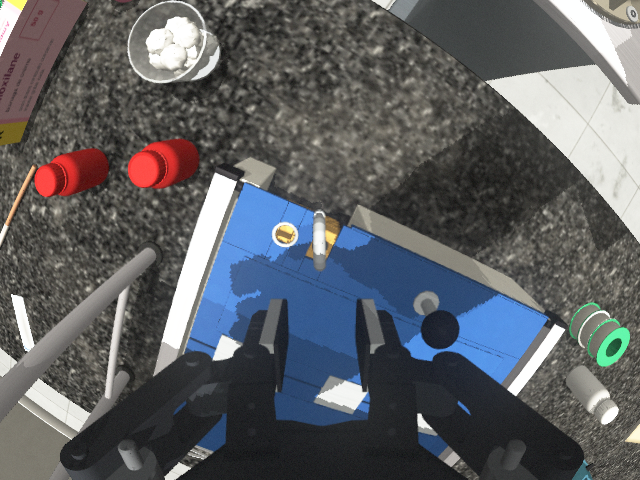

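Request:
{"method": "step_arm", "body": {"moves": [[[0,0,0,0.03,0,-0.001,0.35],[0,0,0,0.055,0,-0.001,0.35],[0,0,0,0.075,0,-0.001,0.35],[0,0,0,0.082,0,-0.001,0.35],[0,0,0,0.082,0,-0.001,0.35],[0,0,0,0.082,0,-0.001,0.2],[0,0,0,0.082,0,-0.001,0.05],[0,0,0,0.082,0,-0.001,0.0],[0,0,0,0.082,0,-0.001,0.0],[0,0,0,0.082,0,-0.001,0.0]]], "force": 40}}

```text
clock: 19.4
tcp_pos: [0.495, -0.1167, 0.1584]
orientation: [-0.342, 0.62, -0.341, -0.619]
wrist_force: [0.7, 0.8, 1.6]
finger_gap: 0.006
```

```bash
python3 - <<'E'
from h import *
s=st();im,d=env.read_camera('wrist');save('w17',im)
print(w2b(s['tcp_pos']))
for ph in np.linspace(1.08,-.01,12):
    az,p=shack(ph,s['tcp_pos'][2]);r=rel(s,tool(az,0),p);print(round(ph,3),r.round(4).tolist())
E
```

```text
t 19.4 tcp [ 0.495  -0.1167  0.1584] F [0.7 0.8 1.6] gap 0.006 q [-0.39  0.23 -0.28  1.06  0.   -0.95]
[[0.002, -0.846, -0.534], [0.0, -0.534, 0.846], [-1.0, -0.001, -0.001]]
[[-0.13848682 -0.08190975  0.15844654]]
1.08 [-0.0701, -0.0008, 0.0014, 0.0, 0.0002, -0.0007]
0.981 [-0.1692, -0.0009, 0.0013, 0.0, -0.0, -0.0021]
0.882 [-0.2683, -0.0009, 0.0013, 0.0, -0.0003, -0.0034]
0.783 [-0.3674, -0.001, 0.0013, 0.0, -0.0007, -0.0047]
0.684 [-0.4665, -0.0011, 0.0012, 0.0, -0.0013, -0.006]
0.585 [-0.5656, -0.0011, 0.0012, 0.0, -0.002, -0.0072]
0.485 [-0.6646, -0.0012, 0.0011, 0.0, -0.0028, -0.0083]
0.386 [-0.7637, -0.0012, 0.0011, 0.0, -0.0037, -0.0094]
0.287 [-0.8628, -0.0013, 0.001, 0.0, -0.0047, -0.0103]
0.188 [-0.9619, -0.0014, 0.0009, 0.0, -0.0058, -0.0112]
0.089 [-1.061, -0.0014, 0.0009, 0.0, -0.007, -0.0119]
-0.01 [-1.1601, -0.0015, 0.0008, 0.0, -0.0082, -0.0125]
```

View pics/w17.png

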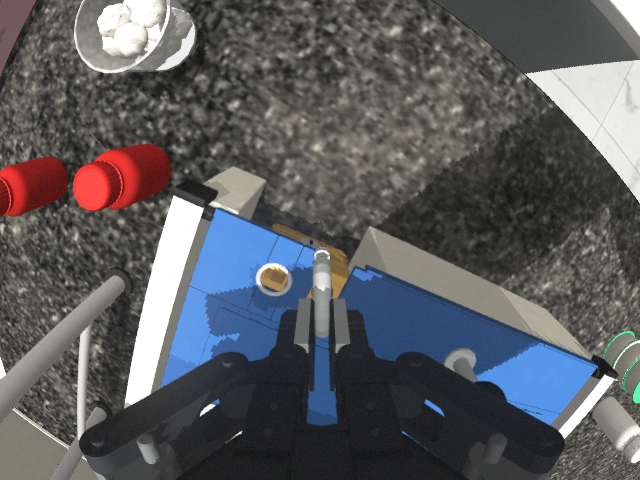

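Request:
{"method": "step_arm", "body": {"moves": [[[-0.0701,0,0,0,0.0002,-0.0007,0],[-0.1692,0,0,0,0,-0.0021,0],[-0.2683,0,0,0,-0.0003,-0.0034,0],[-0.3674,0,0,0,-0.0007,-0.0047,0],[-0.4665,0,0,0,-0.0013,-0.006,0],[-0.5656,0,0,0,-0.002,-0.0072,0]]]}}

```text
clock: 20.05
tcp_pos: [0.4994, -0.1205, 0.1578]
orientation: [0.154, -0.69, 0.153, 0.691]
wrist_force: [-2.0, 3.6, 1.6]
finger_gap: 0.0062
```

```bash
python3 - <<'E'
from h import *
s=st();im,d=env.read_camera('wrist');save('w18',im)
print(w2b(s['tcp_pos']),s['ft_torque'])
for ph in (.5,.4,.3,.2,.1,0,-.03):
    az,p=shack(ph,.158);r=rel(s,tool(az,0),p);print(round(ph,3),r.round(4).tolist())
E
```

```text
t 20.05 tcp [ 0.4994 -0.1205  0.1578] F [-2.   3.6  1.6] gap 0.0062 q [-0.39  0.24 -0.27  1.07  0.   -1.53]
[[-0.001, -0.424, -0.906], [0.003, -0.906, 0.424], [-1.0, -0.002, 0.002]]
[[-0.13473319 -0.08628046  0.15775915]] [0.88245678 0.50723    0.00205837]
0.5 [-0.0799, 0.0021, 0.0022, -0.0002, 0.0006, -0.0028]
0.4 [-0.1799, 0.002, 0.0023, -0.0003, 0.0004, -0.0042]
0.3 [-0.2799, 0.0019, 0.0024, -0.0003, 0.0001, -0.0055]
0.2 [-0.3799, 0.0018, 0.0025, -0.0003, -0.0004, -0.0069]
0.1 [-0.4799, 0.0016, 0.0026, -0.0003, -0.001, -0.0081]
0 [-0.5799, 0.0015, 0.0027, -0.0003, -0.0017, -0.0093]
-0.03 [-0.6099, 0.0015, 0.0027, -0.0003, -0.0019, -0.0097]
```

View pics/w18.png

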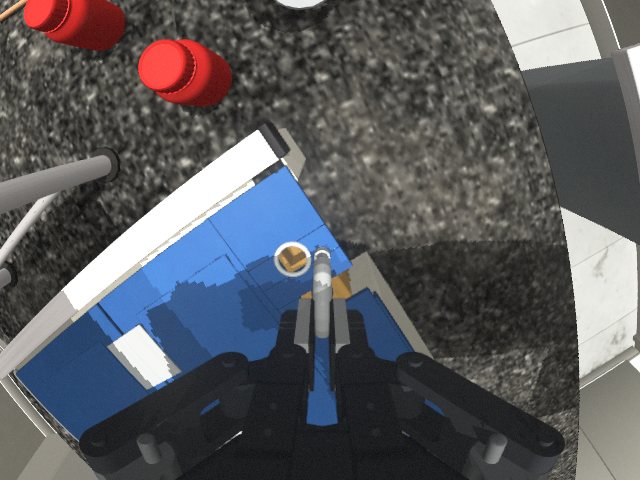

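Request:
{"method": "step_arm", "body": {"moves": [[[-0.08,0,0,0,0.0003,-0.002,0],[-0.18,0,0,0,0.0002,-0.0036,0],[-0.28,0,0,0,0,-0.0052,0],[-0.38,0,0.001,0,-0.0005,-0.0067,0],[-0.48,0,0.001,0,-0.001,-0.008,0],[-0.58,0,0.001,0,-0.0017,-0.0093,0],[-0.58,0,0.001,0,-0.0017,-0.0093,0]]]}}

```text
clock: 20.8
tcp_pos: [0.5051, -0.1213, 0.1562]
orientation: [-0.05, -0.702, -0.054, 0.708]
wrist_force: [-8.2, 4.3, 2.1]
finger_gap: 0.006
```

```bash
python3 - <<'E'
from h import *
s=st();im,d=env.read_camera('wrist');save('w19',im)
print(w2b(s['tcp_pos']),s['ft_torque'])
for ph in (0,-.03):
    az,p=shack(ph,.158);r=rel(s,tool(az,0),p);print(round(ph,3),r.round(4).tolist())
E
```

```text
t 20.8 tcp [ 0.5051 -0.1213  0.1562] F [-8.2  4.3  2.1] gap 0.006 q [-0.39  0.26 -0.25  1.08  0.   -2.11]
[[-0.009, 0.146, -0.989], [0.005, -0.989, -0.146], [-1.0, -0.006, 0.008]]
[[-0.12913628 -0.08790303  0.15619391]] [ 0.85351762  1.39724865 -0.05071061]
0 [0.0038, 0.008, 0.0061, -0.0018, 0.0021, -0.0031]
-0.03 [-0.0262, 0.0079, 0.0063, -0.0018, 0.0021, -0.0035]
```

View pics/w19.png

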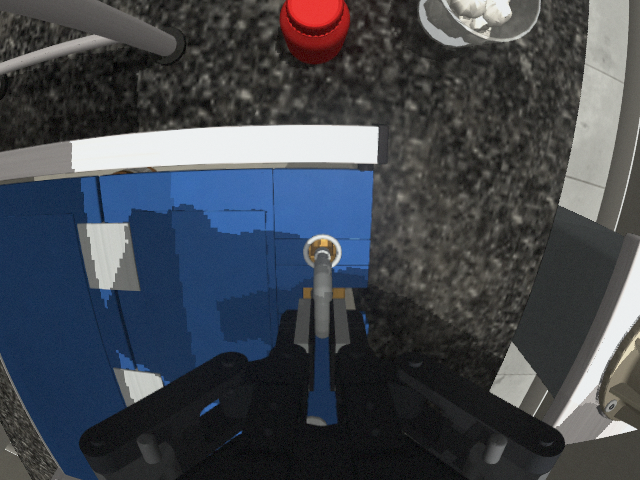

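Request:
{"method": "step_arm", "body": {"moves": [[[0,0.006,0.005,0,0,0,0],[0,0.006,0.005,0.001,0,0,0],[0,0.006,0.005,0.004,0,0,0],[0,0.006,0.005,0.007,0,0,0],[0,0.006,0.005,0.01,0,0,0],[0,0.006,0.005,0.01,0,0,0]]], "force": 70}}

```text
clock: 21.45
tcp_pos: [0.5049, -0.1212, 0.1456]
orientation: [-0.05, -0.704, -0.051, 0.706]
wrist_force: [-1.7, 2.7, 2.0]
finger_gap: 0.0048
```

```bash
python3 - <<'E'
from h import *
s=st();im,d=env.read_camera('wrist');save('w20',im)
print(w2b(s['tcp_pos']),s['ft_torque'])
E
```

```text
t 21.45 tcp [ 0.5049 -0.1212  0.1456] F [-1.7  2.7  2. ] gap 0.0048 q [-0.39  0.26 -0.27  1.04  0.   -2.11]
[[-0.003, 0.144, -0.99], [0.001, -0.99, -0.144], [-1.0, -0.002, 0.002]]
[[-0.12939299 -0.08773799  0.14564846]] [ 0.49644966  0.35279935 -0.10248621]
```

View pics/w20.png

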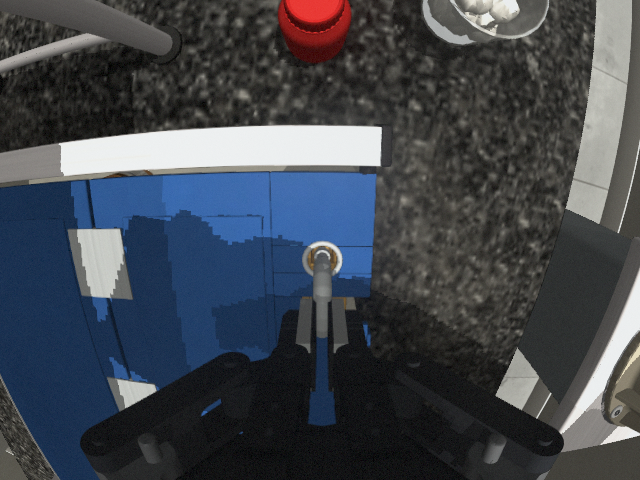

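Request:
{"method": "step_arm", "body": {"moves": [[[0,0,0,0.003,0,0,0],[0,0,0,0.006,0,0,0],[0,0,0,0.009,0,0,0],[0,0,0,0.012,0,0,0],[0,0,0,0.0145,0,0,0],[0,0,0,0.016,0,0,0],[0,0,0,0.016,0,0,0]]]}}

```text
clock: 22.2
tcp_pos: [0.5051, -0.1212, 0.1321]
orientation: [-0.051, -0.705, -0.051, 0.706]
wrist_force: [-7.3, 4.0, 19.9]
finger_gap: 0.0046
```

```bash
python3 - <<'E'
from h import *
s=st();im,d=env.read_camera('wrist');save('w21',im)
print(w2b(s['tcp_pos']),s['ft_torque'])
E
```

```text
t 22.2 tcp [ 0.5051 -0.1212  0.1321] F [-7.3  4.  19.9] gap 0.0046 q [-0.39  0.27 -0.29  1.01 -0.   -2.11]
[[-0.001, 0.144, -0.99], [0.0, -0.99, -0.144], [-1.0, -0.0, 0.001]]
[[-0.12916248 -0.08782932  0.13210843]] [ 0.83863886  1.64007092 -0.11547297]
```

View pics/w21.png

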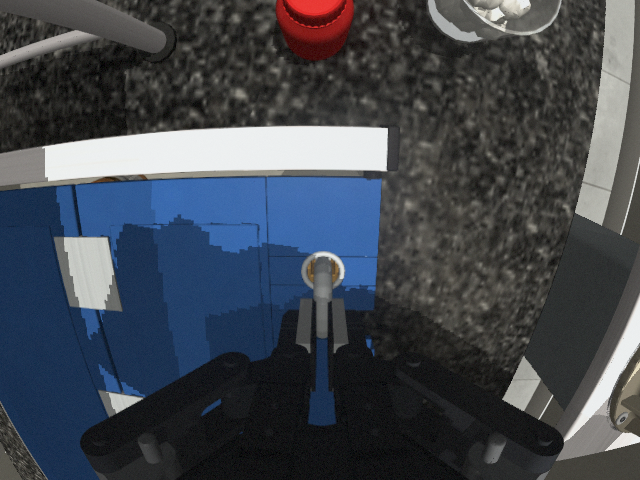

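```bash
python3 - <<'E'
from h import *
s=st();im,d=env.read_camera('wrist')
X=w2b(wrist_world(d,s)).reshape(480,640,3)
m=(d>0)&(X[...,2]>.114)&(X[...,2]<.17)&(abs(X[...,0]+.128)<.008)&(X[...,1]<-.07)&(X[...,1]>-.12)
vv,uu=np.nonzero(m);
k=(uu>312)&(uu<334)&(vv>250)&(vv<340)
Q=X[vv[k],uu[k]]
for y in np.arange(-.115,-.075,.004):
    w=Q[abs(Q[:,1]-y)<.002]
    if len(w): print(round(y,3),len(w),w[:,2].max().round(4),w[:,0].mean().round(4))
b=(im[...,2]>110)&(im[...,0]<70)&(d>0)&(X[...,2]<.125)&(X[...,2]>.1)&(np.hypot(X[...,0]+.126,X[...,1]+.1)<.06);print('lid z near',np.median(X[b][:,2]))
E
```

```text
t 22.25 tcp [ 0.5051 -0.1212  0.1321] F [-7.5  4.6 20.3] gap 0.0049 q [-0.39  0.27 -0.29  1.01 -0.   -2.11]
[[-0.001, 0.144, -0.99], [0.0, -0.99, -0.144], [-1.0, -0.0, 0.001]]
-0.115 1 0.1145 -0.1307
-0.111 10 0.1157 -0.1285
-0.107 256 0.1242 -0.1284
-0.103 240 0.1276 -0.1281
-0.099 506 0.1556 -0.1288
-0.095 139 0.1356 -0.1281
-0.091 106 0.1367 -0.1281
-0.087 90 0.1375 -0.1281
-0.083 49 0.129 -0.1279
-0.079 24 0.1264 -0.128
lid z near 0.11178534065707488
```

Request:
{"method": "step_arm", "body": {"moves": [[[0,0,0,0.003,0,0,0],[0,0,0,0.0042,0,0,0],[0,0,0,0.0042,0,0,0]]]}}

```text
clock: 22.6
tcp_pos: [0.5052, -0.1213, 0.1319]
orientation: [0.052, 0.706, 0.051, -0.705]
wrist_force: [-12.9, 4.3, 33.0]
finger_gap: 0.0045
```

Request:
{"method": "step_arm", "body": {"moves": [[[0,0,0,0,0,0,0],[0,0,0,0,0,0,0.25],[0,0,0,0,0,0,0.35],[0,0,0,0,0,0,0.35],[0,0,0,-0.02,0,0,0.35],[0,0,0,-0.05,0,0,0.35],[0,0,0,-0.07,0,0,0.35],[0,0,0,-0.07,0,0,0.35]]]}}

```text
clock: 23.4
tcp_pos: [0.5072, -0.1222, 0.2045]
orientation: [0.053, 0.708, 0.05, -0.703]
wrist_force: [0.1, -0.0, -0.7]
finger_gap: 0.0297
```

```bash
python3 - <<'E'
from h import *
s=st();im,d=env.read_camera('wrist');save('w22',im)
save('w22c',cv2.resize(im[150:350,220:420],None,fx=3,fy=3,interpolation=cv2.INTER_CUBIC))
X=w2b(wrist_world(d,s)).reshape(480,640,3)
m=(d>0)&(X[...,2]>.116)&(X[...,2]<.17)&(abs(X[...,0]+.128)<.012)&(X[...,1]<-.065)&(X[...,1]>-.12)
Q=X[m];print(len(Q),Q.min(0),Q.max(0),np.percentile(Q[:,2],[50,80,95]))
for y in np.arange(-.115,-.067,.004):
    w=Q[abs(Q[:,1]-y)<.002]
    if len(w): print(round(y,3),len(w),w[:,2].max().round(4),np.median(w[:,2]).round(4),w[:,0].mean().round(4))
E
```

```text
t 23.4 tcp [ 0.5072 -0.1222  0.2045] F [ 0.1 -0.  -0.7] gap 0.0297 q [-0.39  0.22 -0.17  1.17 -0.   -2.11]
[[0.007, 0.144, -0.99], [-0.004, -0.99, -0.144], [-1.0, 0.005, -0.006]]
669 [-0.1320612  -0.1096332   0.11602268] [-0.12442255 -0.07582507  0.13271397] [0.12835523 0.13043752 0.13139348]
-0.111 5 0.1191 0.117 -0.1287
-0.107 108 0.1264 0.1214 -0.1284
-0.103 111 0.1295 0.1262 -0.128
-0.099 98 0.1315 0.129 -0.1281
-0.095 91 0.1327 0.1304 -0.128
-0.091 81 0.1323 0.131 -0.1282
-0.087 70 0.1321 0.1303 -0.1282
-0.083 60 0.1305 0.1283 -0.1281
-0.079 37 0.1289 0.1261 -0.1282
-0.075 8 0.1224 0.1219 -0.1287
```

View pics/w22c.png

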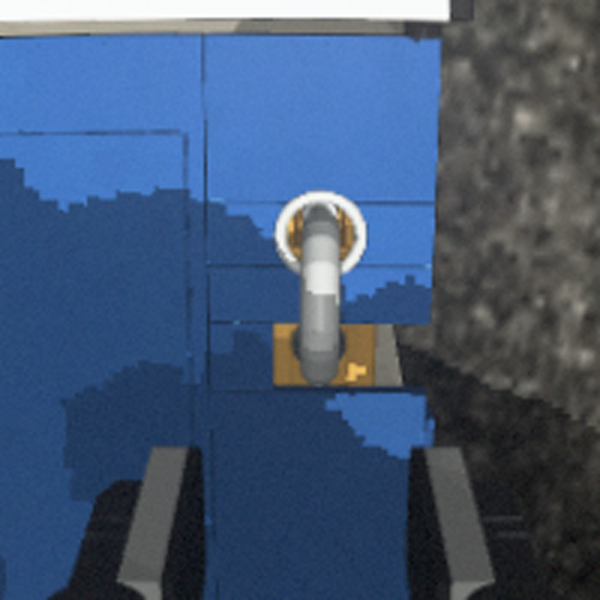

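Request:
{"method": "step_arm", "body": {"moves": [[[0,0,0,-0.05,0,0,0.35],[0,0,0,-0.1,0.03,0,0.35],[0,0,0,-0.1,0.08,0.03,0.35],[0,0,0,-0.1,0.12,0.06,0.35],[0,0,0,-0.1,0.15,0.08,0.35],[0,0,0,-0.1,0.15,0.08,0.35]]]}}

```text
clock: 24.05
tcp_pos: [0.446, -0.2863, 0.3007]
orientation: [0.05, 0.706, 0.047, -0.705]
wrist_force: [0.2, 0.6, 0.5]
finger_gap: 0.0299
```

```bash
python3 - <<'E'
from h import *
s=st();im,d=env.read_camera('top');save('t23',cv2.resize(im[180:360,140:480],None,fx=2.3,fy=2.3,interpolation=cv2.INTER_CUBIC))
v,u=np.mgrid[0:480,0:640];P=w2b(p2w('top',np.c_[u.ravel(),v.ravel()],d.ravel())).reshape(480,640,3)
m=(d>0)&(P[...,2]<.125)&(P[...,2]>.1)&(abs(P[...,0]+.075)<.06)&(abs(P[...,1]-.06)<.07)&(im[...,2]>90)&(im[...,0]<80)
f=P[m];print('lid front',len(f),np.linalg.lstsq(np.c_[f[:,:2],np.ones(len(f))],f[:,2],rcond=None)[0],np.median(f[:,2]))
m=(d>0)&(np.hypot(P[...,0]+.126,P[...,1]+.09)<.014);print('arch top max z',np.sort(P[m][:,2])[-8:])
W=p2w('top',np.c_[u.ravel(),v.ravel()],d.ravel()).reshape(480,640,3)
for t in ('cotton_pot_center','tape_roll_center','white_bottle_center','shackle'):
    for o in env.boxes_of('top',t)[:2]:
        a=np.round(o['uv']).astype(int);print(t,o['confidence'],o['uv'],W[a[1],a[0]].round(3))
im,d=env.read_camera('scene');save('s23',im)
E
```

```text
t 24.05 tcp [ 0.446  -0.2863  0.3007] F [0.2 0.6 0.5] gap 0.0299 q [-0.72  0.21  0.05  1.41 -0.   -2.43]
[[0.002, 0.137, -0.991], [-0.003, -0.991, -0.137], [-1.0, 0.003, -0.002]]
lid front 2264 [ 0.01605744 -0.00403961  0.11603475] 0.11457028115405721
arch top max z [0.13190643 0.13335856 0.13364847 0.13386986 0.13472478 0.13487759
 0.13546171 0.13725159]
tape_roll_center 0.64 [182.8, 302.5] [0.431 0.305 0.049]
white_bottle_center 0.65 [163.5, 274.1] [0.495 0.351 0.093]
shackle 0.37 [348.7, 272.6] [ 0.509 -0.123  0.124]
```

View pics/t23.png

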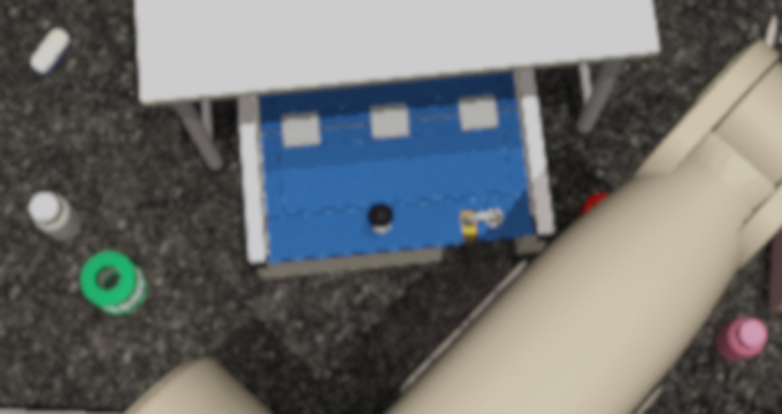

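View pics/s23.png

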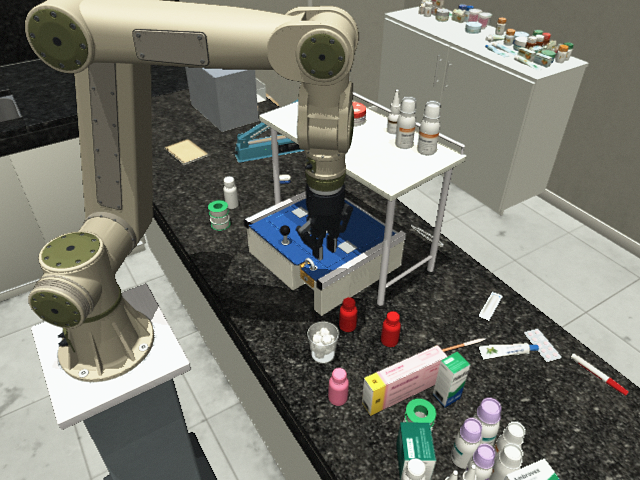

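```bash
python3 - <<'E'
from h import *
im,d=env.read_camera('top');v,u=np.mgrid[0:480,0:640];P=w2b(p2w('top',np.c_[u.ravel(),v.ravel()],d.ravel())).reshape(480,640,3)
def fit(m):
    f=P[m&(d>0)];c=np.linalg.lstsq(np.c_[f[:,:2],np.ones(len(f))],f[:,2],rcond=None)[0];return len(f),c.round(4),np.median(f[:,2]).round(4)
print('tracks',fit((abs(abs(P[...,1])-.158)<.006)&(P[...,2]>.115)&(P[...,2]<.128)&(P[...,0]>-.14)&(P[...,0]<.02)))
blue=(im[...,2]>80)&(im[...,0]<80)&(P[...,2]>.1)&(P[...,2]<.135)&(abs(P[...,1]-.06)<.07)
for lo,hi in ((-.145,-.09),(-.09,-.05),(-.05,-.015),(-.0,.02),(.02,.04),(-.14,-.01)):
    try: print(lo,hi,fit(blue&(P[...,0]>lo)&(P[...,0]<hi)))
    except Exception as e: print(e)
E
```

```text
tracks (547, array([ 1.700e-03, -1.000e-04,  1.217e-01]), np.float64(0.1216))
-0.145 -0.09 (1063, array([0.0358, 0.0019, 0.1177]), np.float64(0.1136))
-0.09 -0.05 (844, array([ 0.0096, -0.0053,  0.1162]), np.float64(0.1152))
-0.05 -0.015 (581, array([-0.0715, -0.0032,  0.1124]), np.float64(0.1148))
-0.0 0.02 (254, array([ 0.134 , -0.0037,  0.1133]), np.float64(0.1146))
0.02 0.04 (363, array([-0.0718, -0.0022,  0.1173]), np.float64(0.1153))
-0.14 -0.01 (2433, array([ 0.0131, -0.0015,  0.1156]), np.float64(0.1144))
```

```bash
python3 - <<'E'
from h import *
s=st();im,d=env.read_camera('wrist');save('w24',im);P=w2b(wrist_world(d,s)).reshape(480,640,3)
def fit(m):
    f=P[m&(d>0)]
    if len(f)<30: return len(f)
    c=np.linalg.lstsq(np.c_[f[:,:2],np.ones(len(f))],f[:,2],rcond=None)[0];return len(f),c.round(4),f.mean(0).round(4)
blue=(im[...,2]>60)&(im[...,2]>im[...,0]*1.8)&(P[...,2]>.1)&(P[...,2]<.135)&(abs(P[...,1])<.14)
for lo,hi in ((-.14,-.12),(-.12,-.08),(-.08,-.04),(-.04,-.01),(0,.04),(.04,.08),(.08,.13),(-.145,-.01),(0.0,.13)): print(lo,hi,fit(blue&(P[...,0]>lo)&(P[...,0]<hi)))
for sg in (1,-1): print('track',sg,[fit((abs(P[...,1]*sg-.158)<.008)&(P[...,2]>.113)&(P[...,2]<.13)&(P[...,0]>a)&(P[...,0]<a+.08)) for a in (-.14,-.06,.02)])
E
```

```text
t 24.4 tcp [ 0.4489 -0.2802  0.3025] F [-0.8 -0.2 -0.2] gap 0.0298 q [-0.71  0.21  0.06  1.41  0.   -2.43]
[[0.004, 0.146, -0.989], [-0.002, -0.989, -0.146], [-1.0, 0.003, -0.004]]
-0.14 -0.12 (283, array([ 0.0015, -0.0077,  0.1107]), array([-0.1273, -0.1293,  0.1115]))
-0.12 -0.08 (1838, array([0.049 , 0.0029, 0.1174]), array([-0.0983, -0.1032,  0.1123]))
-0.08 -0.04 (2109, array([0.0016, 0.0018, 0.1131]), array([-0.0601, -0.0663,  0.1129]))
-0.04 -0.01 (1270, array([-0.0681,  0.0006,  0.1106]), array([-0.0273, -0.065 ,  0.1124]))
0 0.04 (2089, array([0.0335, 0.0011, 0.1123]), array([ 0.022 , -0.0801,  0.113 ]))
0.04 0.08 (2482, array([0.0012, 0.0023, 0.1133]), array([ 0.0602, -0.0701,  0.1132]))
0.08 0.13 (3117, array([-0.0248,  0.0008,  0.1156]), array([ 0.1047, -0.0546,  0.113 ]))
-0.145 -0.01 (5503, array([0.0047, 0.0025, 0.113 ]), array([-0.0688, -0.0816,  0.1125]))
0.0 0.13 (7688, array([-0.0015,  0.0009,  0.1132]), array([ 0.0679, -0.0665,  0.113 ]))
track 1 [0, (38, array([-0.0166,  0.0149,  0.1177]), array([0.0128, 0.1552, 0.1198])), 21]
track -1 [(977, array([-0.0006, -0.0053,  0.1192]), array([-0.1016, -0.1592,  0.1201])), (763, array([ 0.0007, -0.0106,  0.1186]), array([-0.0219, -0.1593,  0.1202])), (562, array([0.0003, 0.0025, 0.1207]), array([ 0.0585, -0.1596,  0.1203]))]
```

View pics/w24.png

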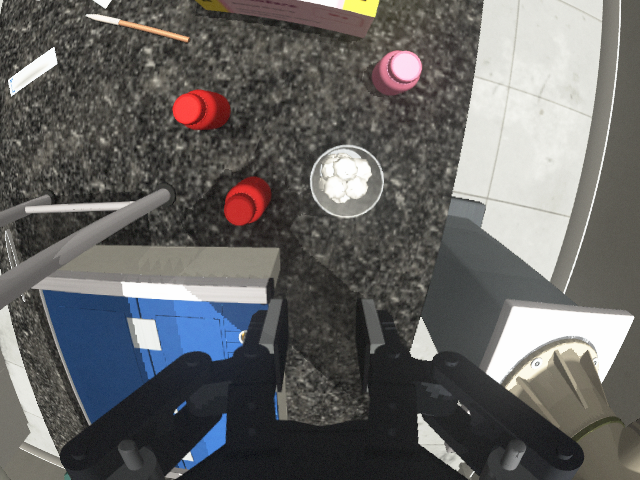

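```bash
python3 - <<'E'
from h import *
print(env.hand_in()); st()
E
```

```text
the job is handed in; nothing more can be done
None
the job is handed in; nothing more can be done
```

The job is handed in at about 24.5 s. The amber bottle is in the box, the lid is shut and the padlock is locked.

**What I did**
- **Bottle:** I picked the amber bottle out from among the red and pink look-alikes, carried it upright and stood it on the box floor, within about 5 mm of the bay centre.
- **Lid:** I pulled it shut by the knob. Partway, joint 3 reached its range limit and the lid folded slightly back open, with the wrist force at about 33 N. I reduced the tool's tilt and then closed the lid.
- **Padlock:** I gripped the shackle's arch, swung it in over the hole and pressed it straight down until it hit a hard stop. The wrist force there was about 35 N.

**Last checks**
- **Shackle:** It stayed down after I let go. Its top measured 132–133 mm, against 132 mm when locked.
- **Lid:** The wrist camera showed it flat to about 1 mm. The top camera suggested a tilt of about 0.01 rad in the front panel, within the calibration error, and I took it as flat.
- **Bottle:** It was upright in its place when last seen, before the lid covered it.
- **Bystanders:** The white bottle was where it stood at the start. The tape roll read 1 cm nearer in x, but the networks' points scatter that much. The cotton pot was hidden from the top camera at the end, but looked undisturbed in the other two views.
- **Robot:** It was clear of everything at hand-in.

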